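# Relight the sample light panel

### The job

The sample light panel is still switched on. First flip its toggle switch over to off; then take the tall bottle off the panel and stand it on the grey bench mat, stand all the squat sample jars from the mat upright on the panel's white plate, and slide the dimmer fader level with the index clip, in any order. Only when all that is done flip the toggle back to on. Leave the radio, the plug and the dish alone.

Things in the scene. Friction and masses are not known exactly. Their poses are not given: they have to be found in the camera images.
- panel: light panel fixed to the bench, 280 (x) x 200 (y) mm: a white opal plate 264 x 184 mm, its upper face 24 mm above the bench, in an aluminium frame 8 mm wide that stands 4 mm above the plate; origin at the centre of the underside, x and y along its sides, z up
- panel_top (a point): centre of the upper face of the panel's white plate, axes as the panel's
- mat: grey rubber bench mat, 280 (x) x 200 (y) mm, flat (1 mm, taken as flush: things on it stand at bench height z = 0); origin at its centre
- controller: fixed grey lamp controller box, 170 (x) x 160 (y) x 45 mm high; origin at the centre of its underside. In its frame the toggle switch stands at x = -45 mm, y = 0, and the fader's track runs along y at x = +40 mm, y from -45 to +45 mm
- toggle (a joint): angle of the steel bat toggle, rad: 0 = off (bat leans 0.42 rad from upright towards the controller's -y), 0.84 = on (leans as far towards +y). It snaps over its centre at 0.42 and stays on either side; about 1 N sideways at the tip pushes it over. At start it is on (as far as +y)
- toggle_tip (a point): end of the bat's straight core, 45 mm from the pivot; the pivot lies 47 mm above the bench at controller x = -45 mm, y = 0. The bat is 12 mm thick over its last 15 mm and 8 mm below that; its round end reaches 6 mm past this point
- fader (a joint): position of the dimmer fader, m: 0 at the controller's -y end of the track, grows towards +y to 0.09 at most; it takes about 2 N to slide and stays where it is left
- fader_top (a point): centre of the top of the black fader grip, 74 mm above the bench; the grip measures 24 (across the track, x) x 14 (along it, y) x 28 mm high
- clip: small flat index clip 6 mm high on the controller's top, beside the fader's track on the controller's +x side, with a white ridge across the track's direction; origin on the ridge's line, axes as the controller's. The fader is level with it when fader_top has the same y in this frame
- bottle: tall slim white bottle with a narrower grey cap, 40 mm across its straight body (up to 76 mm above its foot) and 100 mm tall over the cap, 100 to 180 g; origin at the centre of its underside, z up. At start it stands on the panel
- jar1: squat round glass sample jar with a flat white lid, 50 mm across (lid 48 mm) and 44 mm tall over the lid, heavy at the bottom, 100 to 210 g; origin at the centre of its underside, z up. It stands at start on the grey mat; it may be absent
- jar2: squat round glass sample jar with a flat white lid, 50 mm across (lid 48 mm) and 44 mm tall over the lid, heavy at the bottom, 100 to 210 g; origin at the centre of its underside, z up. It stands at start on the grey mat; it may be absent
- jar3: squat round glass sample jar with a flat white lid, 50 mm across (lid 48 mm) and 44 mm tall over the lid, heavy at the bottom, 100 to 210 g; origin at the centre of its underside, z up. It stands at start on the grey mat; it may be absent
- jar4: squat round glass sample jar with a flat white lid, 50 mm across (lid 48 mm) and 44 mm tall over the lid, heavy at the bottom, 100 to 210 g; origin at the centre of its underside, z up. It stands at start on the grey mat; it may be absent
- jar5: squat round glass sample jar with a flat white lid, 50 mm across (lid 48 mm) and 44 mm tall over the lid, heavy at the bottom, 100 to 210 g; origin at the centre of its underside, z up. It stands at start on the grey mat; it may be absent
- jar6: squat round glass sample jar with a flat white lid, 50 mm across (lid 48 mm) and 44 mm tall over the lid, heavy at the bottom, 100 to 210 g; origin at the centre of its underside, z up. It stands at start on the grey mat; it may be absent
- radio: bystander: black handset standing on the bench, 36 x 58 x 105 mm and an aerial to 165 mm; origin under its centre. Leave it alone
- plug: bystander: white charger plug, 42 x 42 x 30 mm; origin under its centre. Leave it alone
- dish: bystander: clear shallow dish, 90 mm across, 16 mm high; origin under its centre. Leave it alone
Mind the look-alikes: they are no part of the job. What is shaped like the bottle but black or blue is not meant.

How it is judged (in metres and radians):
On the way, in this order (a step that is already met when the one before it is completed fails the run):
1. the toggle is flipped to off (value of joint toggle below 0.15 rad), for 0.2 s.
2. with the toggle off, every jar stands on the panel's plate, the bottle stands on the mat and the fader is level with the clip (value of joint toggle below 0.15 rad and x of jar1 in the frame of panel_top between -0.125 and 0.125 m and y of jar1 in the frame of panel_top between -0.085 and 0.085 m and z of jar1 in the frame of panel_top between -0.005 and 0.006 m and angle between each of jar1, jar2, jar3, jar4, jar5, jar6, bottle's own z axis and vertical below 0.12 rad and x of jar2 in the frame of panel_top between -0.125 and 0.125 m and y of jar2 in the frame of panel_top between -0.085 and 0.085 m and z of jar2 in the frame of panel_top between -0.005 and 0.006 m and x of jar3 in the frame of panel_top between -0.125 and 0.125 m and y of jar3 in the frame of panel_top between -0.085 and 0.085 m and z of jar3 in the frame of panel_top between -0.005 and 0.006 m and x of jar4 in the frame of panel_top between -0.125 and 0.125 m and y of jar4 in the frame of panel_top between -0.085 and 0.085 m and z of jar4 in the frame of panel_top between -0.005 and 0.006 m and x of jar5 in the frame of panel_top between -0.125 and 0.125 m and y of jar5 in the frame of panel_top between -0.085 and 0.085 m and z of jar5 in the frame of panel_top between -0.005 and 0.006 m and x of jar6 in the frame of panel_top between -0.125 and 0.125 m and y of jar6 in the frame of panel_top between -0.085 and 0.085 m and z of jar6 in the frame of panel_top between -0.005 and 0.006 m and x of bottle in the frame of mat between -0.14 and 0.14 m and y of bottle in the frame of mat between -0.1 and 0.1 m and height (world z) of bottle between -0.005 and 0.006 m and y of fader_top in the frame of clip between -0.006 and 0.006 m), for 0.2 s.
3. the toggle is flipped back to on (value of joint toggle above 0.6 rad), for 0.2 s.
At the end, for the whole second after the job is handed in: The toggle is on (over 0.6 rad); every jar present stands upright (within 0.12 rad) with its underside on the panel's plate, the bottle stands upright on the mat (its centre over the mat), all at rest; the fader is within 6 mm of the clip (value of joint toggle above 0.6 rad and x of jar1 in the frame of panel_top between -0.125 and 0.125 m and y of jar1 in the frame of panel_top between -0.085 and 0.085 m and z of jar1 in the frame of panel_top between -0.005 and 0.006 m and angle between each of jar1, jar2, jar3, jar4, jar5, jar6, bottle's own z axis and vertical below 0.12 rad and x of jar2 in the frame of panel_top between -0.125 and 0.125 m and y of jar2 in the frame of panel_top between -0.085 and 0.085 m and z of jar2 in the frame of panel_top between -0.005 and 0.006 m and x of jar3 in the frame of panel_top between -0.125 and 0.125 m and y of jar3 in the frame of panel_top between -0.085 and 0.085 m and z of jar3 in the frame of panel_top between -0.005 and 0.006 m and x of jar4 in the frame of panel_top between -0.125 and 0.125 m and y of jar4 in the frame of panel_top between -0.085 and 0.085 m and z of jar4 in the frame of panel_top between -0.005 and 0.006 m and x of jar5 in the frame of panel_top between -0.125 and 0.125 m and y of jar5 in the frame of panel_top between -0.085 and 0.085 m and z of jar5 in the frame of panel_top between -0.005 and 0.006 m and x of jar6 in the frame of panel_top between -0.125 and 0.125 m and y of jar6 in the frame of panel_top between -0.085 and 0.085 m and z of jar6 in the frame of panel_top between -0.005 and 0.006 m and x of bottle in the frame of mat between -0.14 and 0.14 m and y of bottle in the frame of mat between -0.1 and 0.1 m and height (world z) of bottle between -0.005 and 0.006 m and y of fader_top in the frame of clip between -0.006 and 0.006 m and linear speed of each of jar1, jar2, jar3, jar4, jar5, jar6, bottle below 0.02 m/s); the robot touches nothing.
It fails at once if a jar is put on the panel while the lamp is still on from the start (value of joint toggle above 0.6 rad and not (y of fader_top in the frame of clip between -0.006 and 0.006 m) and ((x of jar1 in the frame of panel_top between -0.125 and 0.125 m and y of jar1 in the frame of panel_top between -0.085 and 0.085 m and z of jar1 in the frame of panel_top between -0.005 and 0.006 m and angle between jar1's own z axis and vertical below 0.12 rad) or (x of jar2 in the frame of panel_top between -0.125 and 0.125 m and y of jar2 in the frame of panel_top between -0.085 and 0.085 m and z of jar2 in the frame of panel_top between -0.005 and 0.006 m and angle between jar2's own z axis and vertical below 0.12 rad) or (x of jar3 in the frame of panel_top between -0.125 and 0.125 m and y of jar3 in the frame of panel_top between -0.085 and 0.085 m and z of jar3 in the frame of panel_top between -0.005 and 0.006 m and angle between jar3's own z axis and vertical below 0.12 rad) or (x of jar4 in the frame of panel_top between -0.125 and 0.125 m and y of jar4 in the frame of panel_top between -0.085 and 0.085 m and z of jar4 in the frame of panel_top between -0.005 and 0.006 m and angle between jar4's own z axis and vertical below 0.12 rad) or (x of jar5 in the frame of panel_top between -0.125 and 0.125 m and y of jar5 in the frame of panel_top between -0.085 and 0.085 m and z of jar5 in the frame of panel_top between -0.005 and 0.006 m and angle between jar5's own z axis and vertical below 0.12 rad) or (x of jar6 in the frame of panel_top between -0.125 and 0.125 m and y of jar6 in the frame of panel_top between -0.085 and 0.085 m and z of jar6 in the frame of panel_top between -0.005 and 0.006 m and angle between jar6's own z axis and vertical below 0.12 rad))).
It fails at once if the bottle is taken off while the lamp is still on from the start (value of joint toggle above 0.6 rad and not (y of fader_top in the frame of clip between -0.006 and 0.006 m) and z of bottle in the frame of panel_top above 0.03 m).
It fails at once if a bystander is moved by more than 3 cm or knocked over (distance of any of radio, plug, dish from where it was at the start of the episode above 0.03 m or angle between radio's own z axis and vertical above 0.5 rad).
Of jar1, jar2, jar3, jar4, jar5, jar6 only 4 to 6 are there at a start; the rules pass over those that are not, and their reading is None.
At some moment in a run one of jar1, jar2, jar3, jar4, jar5, jar6 may be knocked a few centimetres aside while the robot is not near it.
It also fails if it takes over 210 s, if anything falls off the work surface, if the arm or the gripper's body presses on something with over 40 N, if the wrist force passes 120 N, or if a joint passes its speed limit or range.

### The arm

A 6-joint arm with a two-finger parallel gripper is mounted at the origin on the work surface. World frame = base frame: x ahead of the robot, y to its left, z up, the work surface at z = 0. Lengths are in mm, angles in rad, forces in N, time in s.
With the tool pointing down it reaches from about 250 to 850 mm from the base axis. Payload 12.5 kg.
Tool frame: the origin (TCP) lies midway between the tips of the shut fingers; the grasp point (between the pads) lies 19 mm behind it; z points along the fingers, y is the line along which they close (so a half turn about z gives the same grasp; the last joint's range is limited). The gripper opens to 93 mm and grips with 3 to 60 N. Pads are 15 mm wide; open, the fingers measure 128 mm over their backs; the gripper's body (75 mm by 188 mm) begins 65 mm behind the grasp point.
Start: joints at [-1.378, 0.351, 1.652, -0, 1.139, -0.085], TCP at [150.852, -528.893, 185.933] pointing down, gripper open.
Joint ranges: [-2.75, 2.75], [-0.79, 2.1], [0.01, 2.65], [-1.57, 4.71], [0.07, 3.14], [-2.87, 2.87]. Speed limits (rad/s): [2.22, 2.22, 2.79, 3.14, 3.14, 3.14].

### API

Orientations are given as a 3x3 rotation matrix whose columns are the frame's x, y, z axes.
In Python, from station import * gives the robot as it stands.
- The arm moves only by the tool move_arm, never from a script. Its argument "plan" is a list of rows, each an object of numbers: "jaw": the opening, from -1 (shut) to 1 (fully open); "x", "y", "z": the shift along the tool's x, y, z scaled (see below); "wx", "wy", "wz": the turn, a rotation vector about the tool's x, y, z scaled (see below). In form: [{"jaw": .., "x": .., "y": .., "z": .., "wx": .., "wy": .., "wz": ..}, ...]. A call has 1 to 20 rows; each row shifts and turns the commanded pose from where the row before left it, along the tool's axes as they then stand; what a row does not reach is not made up. The controller multiplies each number of a shift by 6 cm and each number of a turn by 0.12 rad. A row lasts 1/8 s, in which the tool goes at most 62.5 mm and 10.7 degrees, less where a joint would pass 70% of its speed; a pose out of reach is approached as far as the arm can. A call with a number of a shift or a turn outside -1 to 1 is refused whole. A call with a gripper value outside its range is refused whole. The fingers move at their own pace and stop on an object; the grip force is fixed at half the most. Time passes only in rows, so rows that do not move let the fingers close. It gives the time, the measured TCP pose, the force, the opening and the grip force at its end, in the units of the state.
- read_state(): the state, without advancing time (a new reading comes with each control period).
- read_camera(name): name is "scene" or "top" or "wrist"; returns a dict with "image" (420x560x3 uint8, red, green, blue), "fov_y" (degrees; the focal length in pixels is half the picture's height over the tangent of half this angle, whatever the lens; pixels are square), "cx", "cy" (the principal point, pixels), "dist_coeffs" ([k1, k2, p1, p2, k3] as OpenCV has them; the pictures are not rectified), "R" (3x3) and "t" (3): a world point X has camera coordinates R X + t. Camera axes: x right, y down, z forward; pixel columns grow to the right and rows downward; lengths in mm; the calibration is good to about 2 mm. A picture is of the moment at which its call begins. There is no depth.
- job_done(): hands the job in; it is judged then, once.
The state is a dict: "time_s": time; "qpos": joint angles; "joint_vel": joint speeds; "joint_torque": joint torques, N m; "tcp_pos": TCP position; "orientation": TCP orientation; "force": force on the tool from outside, world axes, zero at the start; "torque": the same for the moment, N m; "gripper_width": opening from 0.0 (shut) to 1.0 (fully open); "finger_force": force on a finger pad.
Only numpy, scipy, OpenCV 4.12 (cv2) and the standard library are available. Lean on these libraries where they do the work, as an engineer would, in place of code of your own. Each camera call takes 0.05 s, during which the arm holds its last target. There are 200 camera calls.

## Working session

There is one attempt and no reset: what is moved stays moved. The work goes in short steps, Python scripts to look and compute and a tool call to move; the robot and the scene stay as the last step left them, time stands still between calls to the robot, and variables do not carry over. Pictures are saved under pics/ and viewed, at most 14 in all, crops included, and the job is handed in when it is done.

Besides the shell and the picture viewer there is one more tool, called after ">>>" in YAML: its name, and indented under it one key for each argument. move_arm: Moves the arm, as the interface text tells. Shifts and turns lie within -1 to 1; 1 stands for 6 cm of shift or 0.12 rad of turn. Its arguments: {"type":"object","properties":{"plan":{"type":"array"}},"required":["plan"]}

```bash
ls; mkdir -p pics; cat > h.py <<'E'
from station import *
import numpy as np, cv2
def cam(n):
    c=read_camera(n); c['R']=np.array(c['R']);c['t']=np.array(c['t'])
    f=210/np.tan(np.radians(c['fov_y'])/2); c['K']=np.array([[f,0,c['cx']],[0,f,c['cy']],[0,0,1]]); c['d']=np.array(c['dist_coeffs'],float); return c
def save(c,name): cv2.imwrite('pics/'+name,c['image'][:,:,::-1])
def ray(c,px):
    u=cv2.undistortPoints(np.array(px,float).reshape(-1,1,2),c['K'],c['d']).reshape(-1,2)
    d=np.c_[u,np.ones(len(u))]@c['R']; return -c['R'].T@c['t'],d
def onplane(c,px,z):
    o,d=ray(c,px); return o+d*((z-o[2])/d[:,2])[:,None]
def proj(c,P):
    return cv2.projectPoints(np.array(P,float).reshape(-1,1,3),cv2.Rodrigues(c['R'])[0],c['t'],c['K'],c['d'])[0].reshape(-1,2)
def tri(c1,p1,c2,p2):
    o1,d1=ray(c1,[p1]);o2,d2=ray(c2,[p2]);d1=d1[0];d2=d2[0]
    s=np.linalg.lstsq(np.c_[d1,-d2],o2-o1,rcond=None)[0]; a=o1+s[0]*d1;b=o2+s[1]*d2
    return (a+b)/2,np.linalg.norm(a-b)
E
python3 - <<'E'
from h import *
for n in('scene','top','wrist'):
    c=cam(n); save(c,n+'0.png'); print(n,c['fov_y'],c['R'].round(3).tolist(),c['t'].round(1),c['d'], (-c['R'].T@c['t']).round(0))
s=read_state(); print({k:np.round(v,3).tolist() for k,v in s.items()})
E
```

```text
pics
scene 50.815018258066345 [[0.833, 0.554, 0.008], [0.451, -0.67, -0.59], [-0.321, 0.495, -0.807]] [-480.2 -219.8 1237.5] [-0.11436097  0.          0.          0.          0.        ] [ 896. -494.  873.]
top 47.084071132549795 [[-0.021, -0.999, -0.036], [-0.998, 0.023, -0.059], [0.06, 0.035, -0.998]] [  30.9  561.2 1083.9] [-0.07612329  0.          0.          0.          0.        ] [ 496.  -20. 1116.]
wrist 59.511285987679784 [[0.275, -0.961, -0.001], [-0.925, -0.265, 0.271], [-0.261, -0.074, -0.963]] [-549.5  -33.2  390.2] [-0.03341682  0.          0.          0.          0.        ] [ 222. -508.  384.]
{'time_s': 0.15, 'qpos': [-1.378, 0.351, 1.652, -0.0, 1.139, -0.085], 'joint_vel': [-0.001, -0.002, -0.001, 0.001, 0.001, 0.0], 'joint_torque': [0.0, -49.746, -28.534, 0.07, 0.025, -0.0], 'tcp_pos': [150.789, -528.637, 185.55], 'orientation': [[0.962, 0.274, -0.0], [0.274, -0.962, 0.001], [0.0, -0.001, -1.0]], 'force': [0.412, 0.21, 0.18], 'torque': [-0.002, -0.0, 0.015], 'finger_force': 0.0, 'gripper_width': 1.0}
```

View pics/top0.png

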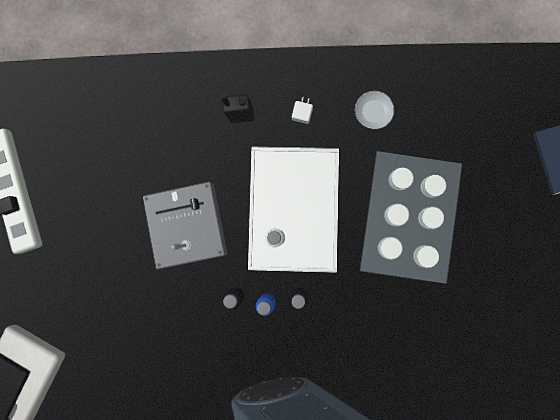

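View pics/scene0.png

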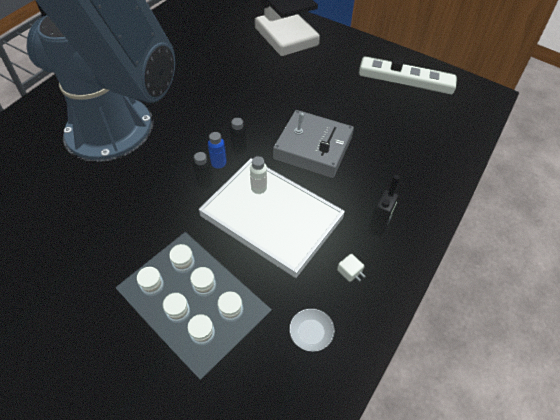

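Top view: six white-lidded jars on the mat at (401,178), (434,185), (396,214), (431,217), (390,247) and (427,256). The controller is at (185,225), its toggle at (180,245), fader at (195,204) and clip at (174,196). Things that could be taken for the bottle: the white one with the grey cap on the panel at (275,237) in top and (259,175) in scene; black ones at (230,300) and (298,300); a blue one at (265,305). I choose the white one on the panel. Next, a close crop to check that, plus measurements.

```bash
python3 - <<'E'
from h import *
T=cam('top');S=cam('scene')
a=cv2.resize(T['image'][140:280,135:345],None,fx=2.5,fy=2.5,interpolation=cv2.INTER_CUBIC) 
b=cv2.resize(S['image'][100:220,235:375],None,fx=2,fy=2,interpolation=cv2.INTER_CUBIC)
o=np.zeros((600,800,3),np.uint8);o[:350,:525]=a;o[350:590,:280]=b
b=cv2.resize(S['image'][100:170,270:360],None,fx=5,fy=3.5,interpolation=cv2.INTER_CUBIC);o[352:597,300:750]=b
cv2.imwrite('pics/crop1.png',o[:,:,::-1])
# panel/mat by colour
def blobs(im,lo,hi,amin):
    m=cv2.inRange(im,np.array(lo),np.array(hi)); n,l,s,c=cv2.connectedComponentsWithStats(m); return [(c[i].round(1).tolist(),s[i].tolist()) for i in range(1,n) if s[i][4]>amin],l
def rect(T,im,name,z,box,lo,hi):
    m=cv2.inRange(im,np.array(lo,np.uint8),np.array(hi,np.uint8)); k=np.zeros_like(m);k[box[1]:box[3],box[0]:box[2]]=m[box[1]:box[3],box[0]:box[2]]
    cs=max(cv2.findContours(k,cv2.RETR_EXTERNAL,cv2.CHAIN_APPROX_NONE)[0],key=cv2.contourArea)
    P=onplane(T,cs[:,0,:],z)[:,:2].astype(np.float32); r=cv2.minAreaRect(P); print(name,np.round(r[0],1),np.round(r[1],1),round(r[2],2))
rect(T,T['image'],'panel',28,(235,135,350,285),(120,120,120),(255,255,255))
for p in [(370,220),(450,270),(210,240),(415,200),(170,225),(255,200),(20,330)]: print(p,T['image'][p[1],p[0]])
for p in [(401,178),(275,237),(195,204),(174,196)]: print(p,T['image'][p[1],p[0]])
rect(T,T['image'],'mat',0,(352,140,475,295),(50,55,60),(255,255,255))
rect(T,T['image'],'ctl',45,(135,170,235,280),(60,60,60),(255,255,255))
E
```

```text
panel [560.1   2.8] [199.7 281.3] 87.37
(370, 220) [ 96 101 106]
(450, 270) [32 37 32]
(210, 240) [134 136 138]
(415, 200) [ 93 101 103]
(170, 225) [138 140 141]
(255, 200) [238 240 237]
(20, 330) [99 97 95]
(401, 178) [221 226 219]
(275, 237) [128 132 135]
(195, 204) [41 39 39]
(174, 196) [217 221 218]
mat [ 536.8 -268.5] [202.  281.8] 80.23
ctl [528.3 248.9] [170.8 165.8] 10.49
```

View pics/crop1.png

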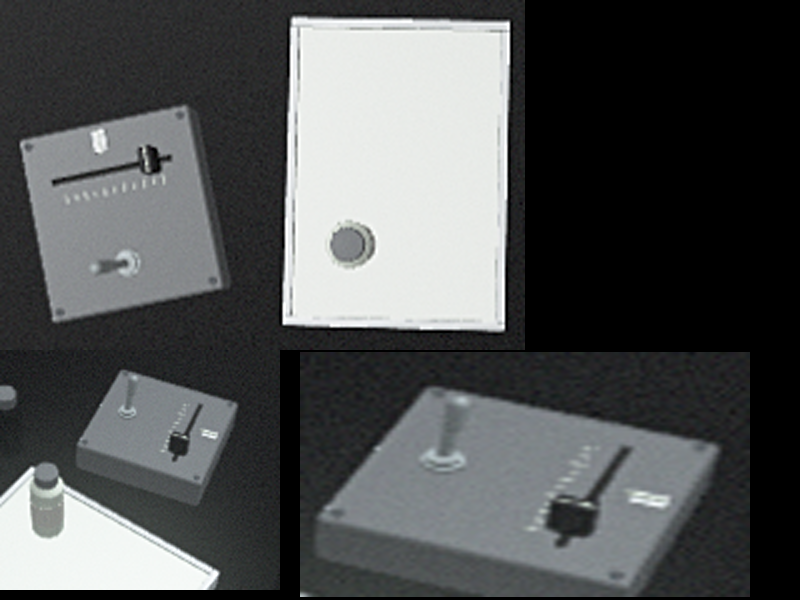

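The crop confirms the white-bodied bottle with grey cap on the panel. It also shows the bat leaning to image-left (+y), with its ring at top (186,245) and tip at (174,247), the fader at (195,203) and the clip at (175,196).

```bash
python3 - <<'E'
from h import *
T=cam('top');S=cam('scene')
yaw=np.radians(10.49);R=np.array([[np.cos(yaw),-np.sin(yaw)],[np.sin(yaw),np.cos(yaw)]])
ring=onplane(T,[(185.8,245.2)],45)[0]; fad=onplane(T,[(194.6,203.2)],74)[0]; clip=onplane(T,[(174.6,196.4)],51)[0]
c0=ring[:2]-R@[-45,0]
print('ring',ring.round(1),'ctl from ring',c0.round(1))
for n,p in(('fad',fad),('clip',clip)): print(n,p.round(1),(R.T@(p[:2]-c0)).round(1))
tip,e=tri(T,(173.8,247.2),S,(302,114.3));print('tip',tip.round(1),e.round(1),(R.T@(tip[:2]-c0)).round(1))
print('fader tri',tri(T,(194.6,203.2),S,(270+275/5,100+150/3.5)))
# jars
def lids(c,box,lo):
    m=cv2.inRange(c['image'],np.array(lo,np.uint8),np.array((255,)*3,np.uint8));k=np.zeros_like(m);x0,y0,x1,y1=box;k[y0:y1,x0:x1]=m[y0:y1,x0:x1]
    out=[]
    for q in cv2.findContours(k,cv2.RETR_EXTERNAL,cv2.CHAIN_APPROX_NONE)[0]:
        if cv2.contourArea(q)>80: out.append(cv2.fitEllipse(q))
    return out
lt=lids(T,(365,150,465,285),(200,200,200)); ls=lids(S,(115,230,275,380),(205,205,200))
print([np.round(e[0]+e[1],1).tolist() for e in lt]);print([np.round(e[0]+e[1],1).tolist() for e in ls])
for e in lt:
    P=onplane(T,[e[0]],44)[0]; q=proj(S,P)[0]
    b=min(ls,key=lambda f:np.hypot(*(np.array(f[0])-q))); t,g=tri(T,e[0],S,b[0]); print(P.round(1),t.round(1),g.round(1))
cap=onplane(T,[(135+348/2.5,140+244/2.5)],124)[0];print('cap',cap, tri(T,(135+348/2.5,140+244/2.5),S,(235+46/2,100+(472-350)/2)))
cl,=[onplane(T,[p],60)[0] for p in [(301,110)]];print('plug',cl,'radio',onplane(T,[(236,102)],105),'dish',onplane(T,[(375,110)],10),'decoys',onplane(T,[(230,300),(265,305),(298,300)],100))
E
```

```text
ring [482.3 244.9  45. ] ctl from ring [526.5 253.1]
fad [574.  217.3  74. ] [ 40.2 -43.9]
clip [592.1 267.9  51. ] [67.2  2.6]
tip [481.2 260.8  93. ] 5.3 [-43.2  15.9]
fader tri (array([575.75669895, 217.70023257,  79.1540024 ]), np.float64(5.2615124476206185))
[[427.7, 256.3, 19.9, 20.4], [390.9, 247.8, 19.9, 20.1], [432.6, 217.2, 19.7, 20.3], [397.5, 214.3, 19.6, 20.1], [434.9, 184.9, 19.7, 20.1], [401.9, 177.5, 19.2, 20.1]]
[[199.5, 325.8, 21.2, 23.7], [174.5, 303.2, 19.6, 22.7], [229.2, 302.0, 20.4, 22.3], [201.7, 276.8, 18.7, 21.6], [147.7, 276.4, 18.1, 22.4], [180.1, 253.6, 17.1, 21.2], [260.7, 239.3, 22.1, 48.2]]
[ 446.5 -292.3   44. ] [ 447.2 -291.5   44.2] 2.1
[ 467.1 -211.5   44. ] [ 467.9 -210.8   44.1] 2.1
[ 532.5 -306.3   44. ] [ 533.4 -305.4   44. ] 2.5
[ 540.9 -228.7   44. ] [ 541.7 -227.9   44.1] 2.2
[ 604.2 -314.3   44. ] [ 605.1 -313.5   43.8] 2.3
[ 622.6 -241.4   44. ] [ 623.3 -240.7   44.2] 2.0
cap [495.36260332  41.17061446 124.        ] (array([497.01043861,  42.45579312, 124.83194588]), np.float64(4.239201775206788))
plug [777.40765676 -20.17185913  60.        ] radio [[787.41366686 118.85096487 105.        ]] dish [[ 786.01728239 -192.19648851   10.        ]] decoys [[366.01060936 138.50753754 100.        ]
 [354.51526353  64.83341469 100.        ]
 [363.83402855  -4.57884595 100.        ]]
```

Measured heights agree with the text (lids at 44, cap at 124, tip about 90). Next, helpers and a first look above the controller.

```bash
cat >> h.py <<'E'
def plan(*wps):
    """wps: (x,y,z,yawdeg) in turn; prints rows in tool axes"""
    s=read_state(); p=np.array(s['tcp_pos']); O=np.array(s['orientation']); yaw=np.degrees(np.arctan2(O[1,0],O[0,0]))
    print('now',p.round(1),'yaw',round(yaw,1),'tilt',np.degrees(np.arccos(min(1,-O[2,2]))).round(2),'t',s['time_s'],'w',round(s['gripper_width']*93,1),'F',np.round(s['force'],1))
    for x,y,z,w in wps:
        d=-np.radians(w-yaw)/.12; n=int(np.ceil(abs(d)))
        if abs(d)>.03: print(f'  turn {n} rows wz {d/n:.3f}')
        a=np.radians(w); v=np.array([x,y,z])-p
        t=np.array([np.cos(a)*v[0]+np.sin(a)*v[1], np.sin(a)*v[0]-np.cos(a)*v[1], -v[2]])/60
        m=int(np.ceil(np.linalg.norm(t)*.98)) or 1
        print(f'  shift {m} rows x {t[0]/m:.3f} y {t[1]/m:.3f} z {t[2]/m:.3f}'); p=np.array([x,y,z]); yaw=w
E
python3 -c "
from h import *
plan((500,245,230,10.5))"
```

```text
now [ 150.8 -528.8  185.8] yaw 15.9 tilt 0.01 t 0.35 w 92.9 F [0.9 0.3 0.1]
  turn 1 rows wz 0.788
  shift 14 rows x 0.577 y -0.830 z -0.053
```

>>> move_arm:
  plan:
    - {"jaw": -1,"wz": 0.788}
    - {"jaw": -1,"x": 0.577,"y": -0.83,"z": -0.053}
    - {"jaw": -1,"x": 0.577,"y": -0.83,"z": -0.053}
    - {"jaw": -1,"x": 0.577,"y": -0.83,"z": -0.053}
    - {"jaw": -1,"x": 0.577,"y": -0.83,"z": -0.053}
    - {"jaw": -1,"x": 0.577,"y": -0.83,"z": -0.053}
    - {"jaw": -1,"x": 0.577,"y": -0.83,"z": -0.053}
    - {"jaw": -1,"x": 0.577,"y": -0.83,"z": -0.053}
    - {"jaw": -1,"x": 0.577,"y": -0.83,"z": -0.053}
    - {"jaw": -1,"x": 0.577,"y": -0.83,"z": -0.053}
    - {"jaw": -1,"x": 0.577,"y": -0.83,"z": -0.053}
    - {"jaw": -1,"x": 0.577,"y": -0.83,"z": -0.053}
    - {"jaw": -1,"x": 0.577,"y": -0.83,"z": -0.053}
    - {"jaw": -1,"x": 0.577,"y": -0.83,"z": -0.053}
    - {"jaw": -1,"x": 0.577,"y": -0.83,"z": -0.053}
    - {"jaw": -1}

```text
validation failed for argument at $.pl...
```

```bash
python3 -c "
from h import *
plan()
c=cam('wrist'); save(c,'w1.png')"
```

```text
now [ 150.8 -528.8  185.8] yaw 15.9 tilt 0.01 t 0.35 w 92.9 F [0.9 0.3 0.1]
```

View pics/w1.png

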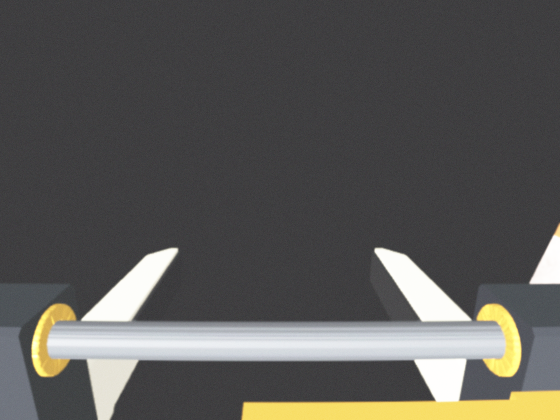

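That picture only shows the open fingers, because the move was refused. I'll send every field in each row.

>>> move_arm:
  plan:
    - {"jaw": -1,"x": 0,"y": 0,"z": 0,"wx": 0,"wy": 0,"wz": 0.788}
    - {"jaw": -1,"x": 0.577,"y": -0.83,"z": -0.053,"wx": 0,"wy": 0,"wz": 0}
    - {"jaw": -1,"x": 0.577,"y": -0.83,"z": -0.053,"wx": 0,"wy": 0,"wz": 0}
    - {"jaw": -1,"x": 0.577,"y": -0.83,"z": -0.053,"wx": 0,"wy": 0,"wz": 0}
    - {"jaw": -1,"x": 0.577,"y": -0.83,"z": -0.053,"wx": 0,"wy": 0,"wz": 0}
    - {"jaw": -1,"x": 0.577,"y": -0.83,"z": -0.053,"wx": 0,"wy": 0,"wz": 0}
    - {"jaw": -1,"x": 0.577,"y": -0.83,"z": -0.053,"wx": 0,"wy": 0,"wz": 0}
    - {"jaw": -1,"x": 0.577,"y": -0.83,"z": -0.053,"wx": 0,"wy": 0,"wz": 0}
    - {"jaw": -1,"x": 0.577,"y": -0.83,"z": -0.053,"wx": 0,"wy": 0,"wz": 0}
    - {"jaw": -1,"x": 0.577,"y": -0.83,"z": -0.053,"wx": 0,"wy": 0,"wz": 0}
    - {"jaw": -1,"x": 0.577,"y": -0.83,"z": -0.053,"wx": 0,"wy": 0,"wz": 0}
    - {"jaw": -1,"x": 0.577,"y": -0.83,"z": -0.053,"wx": 0,"wy": 0,"wz": 0}
    - {"jaw": -1,"x": 0.577,"y": -0.83,"z": -0.053,"wx": 0,"wy": 0,"wz": 0}
    - {"jaw": -1,"x": 0.577,"y": -0.83,"z": -0.053,"wx": 0,"wy": 0,"wz": 0}
    - {"jaw": -1,"x": 0.577,"y": -0.83,"z": -0.053,"wx": 0,"wy": 0,"wz": 0}
    - {"jaw": -1,"x": 0,"y": 0,"z": 0,"wx": 0,"wy": 0,"wz": 0}

```text
time_s: 2.4
tcp_pos: [501.0, 247.8, 229.9]
orientation: [[0.983, 0.185, -0.0], [0.185, -0.983, 0.0], [-0.0, -0.0, -1.0]]
force: [-1.8, -1.4, -0.1]
gripper_width: 0.003
finger_force: 0.0
```

```bash
python3 -c "
from h import *
plan()
c=cam('wrist'); save(c,'w2.png')"
```

```text
now [501.  247.8 229.9] yaw 10.7 tilt 0.02 t 2.4 w 0.3 F [-1.8 -1.4 -0.1]
```

View pics/w2.png

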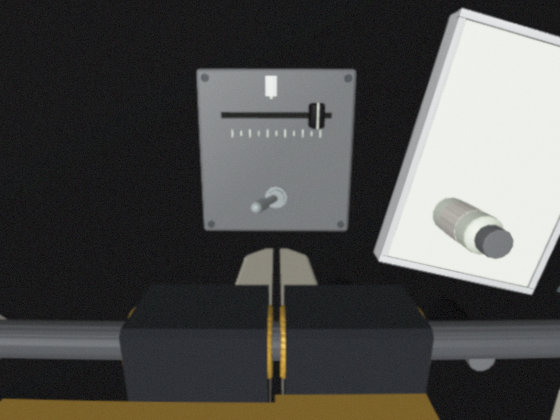

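The wrist view shows the controller square-on: ring (275,197), bat tip (256,208), fader top (317,115), clip ridge at about (271,86), and box corners (198,70), (355,69), (349,230), (205,230).

```bash
python3 -c "
from h import *
c=cam('wrist')
C=onplane(c,[(198,70),(355,69),(349,230),(205,230)],45)[:,:2]; r=cv2.minAreaRect(C.astype(np.float32)); print(r, C.mean(0))
yaw=np.radians(10.5);R=np.array([[np.cos(yaw),-np.sin(yaw)],[np.sin(yaw),np.cos(yaw)]])
im=c['image'][60:105,255:290]; m=(im.min(2)>200); ys,xs=np.nonzero(m); print('clip px',xs.min()+255,xs.max()+255,ys.min()+60,ys.max()+60,xs.mean()+255)
c0=C.mean(0)
for n,p,z in(('ring',(275,197),46),('tip',(256,208),90),('fad',(317,115.5),74),('clip',(271,97),50),('clip',(271,80),50)):
  P=onplane(c,[p],z)[0]; print(n,P.round(1),(R.T@(P[:2]-c0)).round(1))
f=lambda x,y:(c0+R@[x,y]).round(1)
print(f(-45,70),f(-45,10),f(40,-44))
plan((*f(-45,65),150,10.5),(*f(-45,65),76,10.5),(*f(-45,8),76,10.5))
"
```

```text
((526.8889770507812, 249.70046997070312), (167.2295684814453, 158.89894104003906), 10.669227600097656) [526.5828547  249.98964715]
clip px 264 274 75 96 268.8807339449541
ring [481.3 243.4  46. ] [-45.7   1.7]
tip [477.9 261.1  90. ] [-45.8  19.8]
fad [572.7 220.4  74. ] [ 39.9 -37.5]
clip [581.5 266.2  50. ] [57.   5.9]
clip [597.3 269.1  50. ] [73.   5.9]
[469.6 310.6] [480.5 251.6] [573.9 214. ]
now [500.  244.9 230. ] yaw 10.6 tilt 0.06 t 2.5 w 0.7 F [ 0.6 -0.2 -0. ]
  shift 2 rows x -0.149 y -0.543 z 0.666
  shift 2 rows x 0.000 y 0.000 z 0.617
  shift 1 rows x 0.000 y 0.949 z -0.000
```

>>> move_arm:
  plan:
    - {"jaw": -1,"x": -0.149,"y": -0.543,"z": 0.666,"wx": 0,"wy": 0,"wz": 0}
    - {"jaw": -1,"x": -0.149,"y": -0.543,"z": 0.666,"wx": 0,"wy": 0,"wz": 0}
    - {"jaw": -1,"x": 0,"y": 0,"z": 0.617,"wx": 0,"wy": 0,"wz": 0}
    - {"jaw": -1,"x": 0,"y": 0,"z": 0.617,"wx": 0,"wy": 0,"wz": 0}
    - {"jaw": -1,"x": 0,"y": 0.3,"z": 0,"wx": 0,"wy": 0,"wz": 0}
    - {"jaw": -1,"x": 0,"y": 0.3,"z": 0,"wx": 0,"wy": 0,"wz": 0}
    - {"jaw": -1,"x": 0,"y": 0.3,"z": 0,"wx": 0,"wy": 0,"wz": 0}
    - {"jaw": -1,"x": 0,"y": 0,"z": 0,"wx": 0,"wy": 0,"wz": 0}

```text
time_s: 3.5
tcp_pos: [481.7, 251.3, 77.6]
orientation: [[0.984, 0.18, 0.002], [0.18, -0.984, 0.001], [0.002, -0.0, -1.0]]
force: [-1.1, -0.4, -0.3]
gripper_width: 0.005
finger_force: 0.0
```

```bash
python3 -c "
from h import *
T=cam('top');save(T,'t1.png')
plan((470.7,304.8,76,10.5),(470.7,304.8,140,10.5),(520,245,170,10.5))"
```

```text
now [481.4 252.   77.4] yaw 10.4 tilt 0.08 t 3.55 w 0.5 F [-0.5  0.8 -0.7]
  shift 1 rows x -0.015 y -0.897 z 0.024
  shift 2 rows x 0.000 y 0.000 z -0.533
  shift 2 rows x 0.313 y 0.565 z -0.250
```

>>> move_arm:
  plan:
    - {"jaw": -0.14,"x": 0,"y": -0.4,"z": 0,"wx": 0,"wy": 0,"wz": 0}
    - {"jaw": -0.14,"x": 0,"y": 0,"z": -0.8,"wx": 0,"wy": 0,"wz": 0}
    - {"jaw": -0.14,"x": 0,"y": 0.3,"z": -0.8,"wx": 0,"wy": 0,"wz": 0}
    - {"jaw": -0.14,"x": 0.4,"y": 0.3,"z": 0,"wx": 0,"wy": 0,"wz": 0}
    - {"jaw": -0.14,"x": 0,"y": 0,"z": 0,"wx": 0,"wy": 0,"wz": 0}

```text
time_s: 4.18
tcp_pos: [507.6, 245.0, 173.1]
orientation: [[0.983, 0.181, 0.001], [0.181, -0.983, 0.001], [0.002, -0.0, -1.0]]
force: [-0.3, 0.7, -0.4]
gripper_width: 0.427
finger_force: 0.0
```

```bash
python3 -c "
from h import *
plan()
c=cam('wrist'); save(c,'w3.png')"
```

```text
now [507.6 245.  173.1] yaw 10.4 tilt 0.09 t 4.175 w 39.7 F [-0.3  0.7 -0.4]
```

View pics/w3.png

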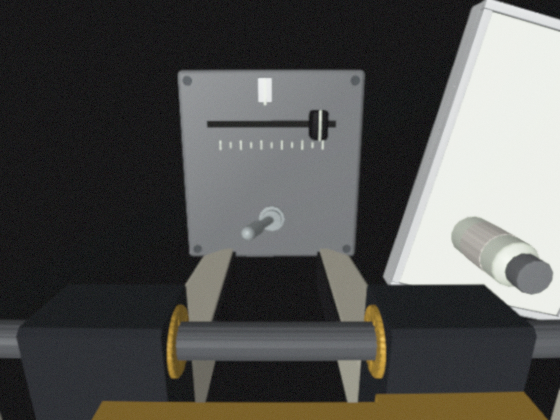

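The bat still leans to +y: ring (270,218), tip (248,234). The fingers taper, so the push stopped short, and I'll push further. Clip centre is at (265,91), fader top at (320,124).

```bash
python3 -c "
from h import *
c=cam('wrist')
C=onplane(c,[(179.5,70.5),(364,70.5),(355,255),(188,256)],45)[:,:2]; r=cv2.minAreaRect(C.astype(np.float32)); print(r, C.mean(0))
yaw=np.radians(10.5);R=np.array([[np.cos(yaw),-np.sin(yaw)],[np.sin(yaw),np.cos(yaw)]])
c0=C.mean(0)
for n,p,z in(('ring',(270.5,218),46),('tip',(248,234),90),('fad',(320,124),74),('clip',(265,102),50),('clip',(265,80),50)):
  P=onplane(c,[p],z)[0]; print(n,P.round(1),(R.T@(P[:2]-c0)).round(1))
f=lambda x,y:(c0+R@[x,y]).round(1)
plan((*f(-45,50),150,10.5),(*f(-45,50),76,10.5),(*f(-45,-6),76,10.5))
"
```

```text
((526.14697265625, 253.85964965820312), (167.39756774902344, 160.0527801513672), 10.891892433166504) [526.06804274 252.90062987]
ring [481.1 245.7  46. ] [-45.6   1.1]
tip [477.7 263.   90. ] [-45.7  18.7]
fad [573.1 222.2  74. ] [ 40.7 -38.7]
clip [581.8 268.6  50. ] [57.7  5.3]
clip [599.2 271.7  50. ] [75.3  5.2]
now [506.  245.5 172.2] yaw 10.5 tilt 0.05 t 4.275 w 39.8 F [ 0.1  0.4 -0.4]
  shift 2 rows x -0.199 y -0.447 z 0.185
  shift 2 rows x 0.000 y 0.000 z 0.617
  shift 1 rows x -0.000 y 0.934 z -0.000
```

>>> move_arm:
  plan:
    - {"jaw": -1,"x": -0.2,"y": -0.447,"z": 0.185,"wx": 0,"wy": 0,"wz": 0}
    - {"jaw": -1,"x": -0.2,"y": -0.447,"z": 0.185,"wx": 0,"wy": 0,"wz": 0}
    - {"jaw": -1,"x": 0,"y": 0,"z": 0.617,"wx": 0,"wy": 0,"wz": 0}
    - {"jaw": -1,"x": 0,"y": 0,"z": 0.617,"wx": 0,"wy": 0,"wz": 0}
    - {"jaw": -1,"x": 0,"y": 0.235,"z": 0,"wx": 0,"wy": 0,"wz": 0}
    - {"jaw": -1,"x": 0,"y": 0.235,"z": 0,"wx": 0,"wy": 0,"wz": 0}
    - {"jaw": -1,"x": 0,"y": 0.235,"z": 0,"wx": 0,"wy": 0,"wz": 0}
    - {"jaw": -1,"x": 0,"y": 0.235,"z": 0,"wx": 0,"wy": 0,"wz": 0}
    - {"jaw": -1,"x": 0,"y": 0,"z": 0,"wx": 0,"wy": 0,"wz": 0}

```text
time_s: 5.4
tcp_pos: [483.9, 237.1, 76.8]
orientation: [[0.984, 0.181, 0.001], [0.181, -0.984, 0.0], [0.001, -0.0, -1.0]]
force: [-0.6, 0.2, 0.5]
gripper_width: 0.009
finger_force: 0.0
```

```bash
python3 -c "
from h import *
plan()
c=cam('wrist'); cv2.imwrite('pics/w4.png',c['image'][100:300,150:450,::-1])"
```

```text
now [483.9 237.1  76.8] yaw 10.4 tilt 0.04 t 5.4 w 0.9 F [-0.6  0.2  0.5]
```

View pics/w4.png

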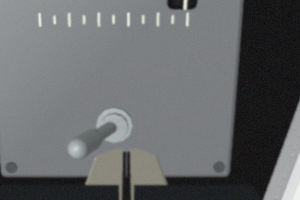

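```bash
python3 -c "
from h import *
c=cam('wrist');save(c,'w5.png')
s=read_state();p=np.array(s['tcp_pos']);print(p)
print('tcp px',proj(c,[p,p+[0,0,30]]).round(0))
print('ring/tip',onplane(c,[(265,225)],46),onplane(c,[(227,248)],90))
T=cam('top');S=cam('scene')
o=np.zeros((600,800,3),np.uint8)
a=cv2.resize(T['image'][170:280,135:245],None,fx=3.5,fy=3.5);b=cv2.resize(S['image'][80:190,250:370],None,fx=3.5,fy=3.5)
o[:385,:385]=a;o[:385,385-5:385-5+420]=b;cv2.imwrite('pics/c2.png',o[:385,:,::-1])
"
```

```text
[483.62280277 238.09464805  76.53317892]
tcp px [[275. 241.]
 [275. 262.]]
ring/tip [[481.98137471 244.68732911  46.        ]] [[479.69109207 263.87783067  90.        ]]
```

View pics/c2.png

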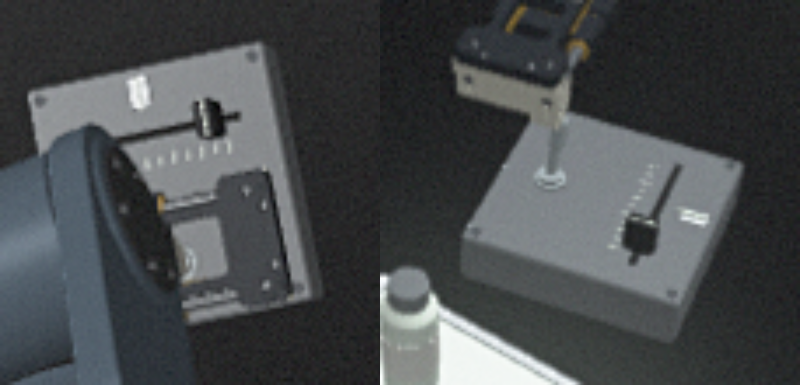

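```bash
python3 -c "
from h import *
W=cam('wrist');S=cam('scene')
s=read_state();p=np.array(s['tcp_pos'])
print('scene px of tcp, +20,+40,+60 up',proj(S,[p,p+[0,0,20],p+[0,0,40],p+[0,0,60]]).round(1).tolist())
# wrist front tip corners (248,250),(310,250) with lower edge; depth test
for z in (77,90,103,115): print(z,onplane(W,[(248,250),(310,250)],z).round(1).tolist())
b=cv2.resize(S['image'][60:150,265:345],None,fx=6,fy=6,interpolation=cv2.INTER_CUBIC)
for k in (0,20,40):
  q=((proj(S,p+[0,0,k])[0]-[265,60])*6).astype(int); cv2.circle(b,tuple(map(int,q)),3,(255,0,0),-1)
a=cv2.resize(W['image'][190:300,190:370],None,fx=1.7,fy=1.7)
b[:a.shape[0],480-a.shape[1]:]=b[:a.shape[0],480-a.shape[1]:]
o=np.zeros((540,800,3),np.uint8);o[:,:480]=b;o[:187,480:786]=a;cv2.imwrite('pics/c3.png',o[:,:,::-1])
"
```

```text
scene px of tcp, +20,+40,+60 up [[296.8, 124.5], [297.2, 118.7], [297.5, 112.9], [297.9, 106.8]]
77 [[475.1, 253.3, 77.0], [481.6, 218.1, 77.0]]
90 [[480.4, 253.2, 90.0], [486.5, 220.3, 90.0]]
103 [[485.7, 253.2, 103.0], [491.5, 222.5, 103.0]]
115 [[490.7, 253.1, 115.0], [496.0, 224.6, 115.0]]
```

View pics/c3.png

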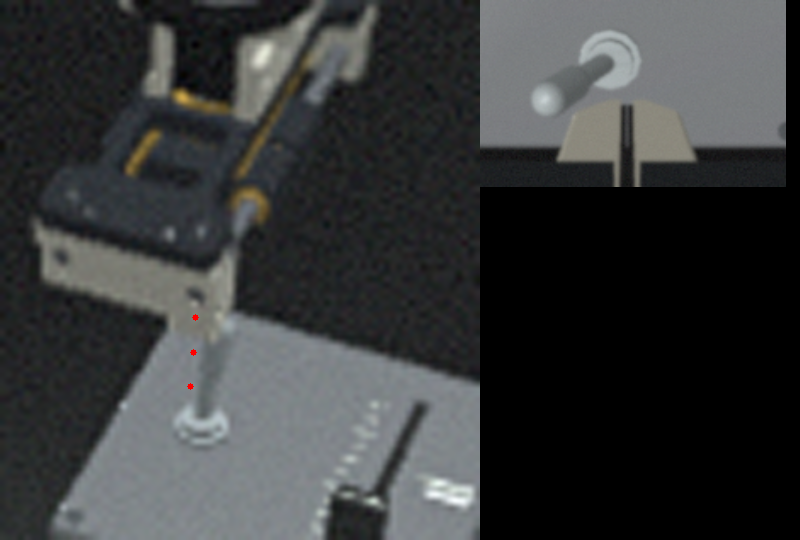

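The wrist and scene views agree that the visible finger tips end about 30 mm above the reported TCP (scene crop: tip at (195,335), reported TCP at (190,386)). So the fingers passed over the bat. I'll repeat the push about 32 mm lower.

>>> move_arm:
  plan:
    - {"jaw": -1,"x": 0,"y": -0.52,"z": 0,"wx": 0,"wy": 0,"wz": 0}
    - {"jaw": -1,"x": 0,"y": -0.52,"z": 0,"wx": 0,"wy": 0,"wz": 0}
    - {"jaw": -1,"x": 0,"y": 0,"z": 0.53,"wx": 0,"wy": 0,"wz": 0}
    - {"jaw": -1,"x": 0,"y": 0.2,"z": 0,"wx": 0,"wy": 0,"wz": 0}
    - {"jaw": -1,"x": 0,"y": 0.2,"z": 0,"wx": 0,"wy": 0,"wz": 0}
    - {"jaw": -1,"x": 0,"y": 0.2,"z": 0,"wx": 0,"wy": 0,"wz": 0}
    - {"jaw": -1,"x": 0,"y": 0.2,"z": 0,"wx": 0,"wy": 0,"wz": 0}
    - {"jaw": -1,"x": 0,"y": 0,"z": 0,"wx": 0,"wy": 0,"wz": 0}

```text
time_s: 6.7
tcp_pos: [481.2, 251.3, 44.8]
orientation: [[0.984, 0.181, 0.0], [0.181, -0.984, 0.0], [0.0, 0.0, -1.0]]
force: [0.2, 1.1, 0.2]
gripper_width: 0.004
finger_force: 0.0
```

```bash
python3 -c "
from h import *
plan()
c=cam('wrist'); cv2.imwrite('pics/w6.png',c['image'][100:300,150:450,::-1])"
```

```text
now [481.2 251.3  44.8] yaw 10.4 tilt 0.01 t 6.7 w 0.4 F [0.2 1.1 0.2]
```

View pics/w6.png

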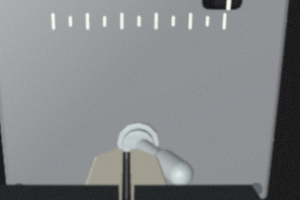

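The bat now leans to image-right at (330,272), so the toggle is off. Next is the fader.

```bash
python3 -c "
from h import *
plan((481,253,110,10.5),(573,219.5,110,10.5),(573,219.5,25,10.5))"
```

```text
now [481.1 251.8  44.7] yaw 10.4 tilt 0.02 t 6.75 w 0.2 F [-0.8 -0.2 -0.2]
  shift 2 rows x 0.001 y -0.010 z -0.544
  shift 2 rows x 0.703 y 0.414 z -0.000
  shift 2 rows x 0.000 y 0.000 z 0.708
```

>>> move_arm:
  plan:
    - {"jaw": -1,"x": 0,"y": -0.1,"z": 0,"wx": 0,"wy": 0,"wz": 0}
    - {"jaw": -1,"x": 0,"y": 0,"z": -0.544,"wx": 0,"wy": 0,"wz": 0}
    - {"jaw": -0.03,"x": 0,"y": 0,"z": -0.544,"wx": 0,"wy": 0,"wz": 0}
    - {"jaw": -0.03,"x": 0.703,"y": 0.46,"z": 0,"wx": 0,"wy": 0,"wz": 0}
    - {"jaw": -0.03,"x": 0.703,"y": 0.46,"z": 0,"wx": 0,"wy": 0,"wz": 0}
    - {"jaw": -0.03,"x": 0,"y": 0,"z": 0,"wx": 0,"wy": 0,"wz": 0}
    - {"jaw": -0.03,"x": 0,"y": 0,"z": 0.4,"wx": 0,"wy": 0,"wz": 0}
    - {"jaw": -0.03,"x": 0,"y": 0,"z": 0.4,"wx": 0,"wy": 0,"wz": 0}
    - {"jaw": -0.03,"x": 0,"y": 0,"z": 0.3,"wx": 0,"wy": 0,"wz": 0}
    - {"jaw": -0.03,"x": 0,"y": 0,"z": 0.3,"wx": 0,"wy": 0,"wz": 0}
    - {"jaw": -1,"x": 0,"y": 0,"z": 0,"wx": 0,"wy": 0,"wz": 0}
    - {"jaw": -1,"x": 0,"y": 0,"z": 0,"wx": 0,"wy": 0,"wz": 0}
    - {"jaw": -1,"x": 0,"y": 0,"z": 0,"wx": 0,"wy": 0,"wz": 0}
    - {"jaw": -1,"x": 0,"y": 0,"z": 0,"wx": 0,"wy": 0,"wz": 0}

```text
time_s: 8.5
tcp_pos: [573.2, 219.5, 26.5]
orientation: [[0.983, 0.182, 0.001], [0.182, -0.983, 0.001], [0.001, -0.0, -1.0]]
force: [-0.1, 1.4, 2.7]
gripper_width: 0.143
finger_force: 30.0
```

```bash
python3 -c "
from h import *
plan();s=read_state();print(s['finger_force'])
p=np.array(s['tcp_pos'])[:2]
for y in (250,251.5,253):
  a=np.radians(10.5);v=p-[526.4,y];print(np.cos(a)*v[0]+np.sin(a)*v[1],-np.sin(a)*v[0]+np.cos(a)*v[1])"
```

```text
now [573.2 219.5  26.5] yaw 10.5 tilt 0.08 t 8.5 w 13.3 F [-0.1  1.4  2.7]
30.00084936618805
40.49673985314981 -38.499351844525606
40.22338656491159 -39.97423420587154
39.950033276673366 -41.44911656721747
```

Gripped at 13 mm. I slide it 45 mm towards the clip.

>>> move_arm:
  plan:
    - {"jaw": -1,"x": 0,"y": -0.25,"z": 0,"wx": 0,"wy": 0,"wz": 0}
    - {"jaw": -1,"x": 0,"y": -0.25,"z": 0,"wx": 0,"wy": 0,"wz": 0}
    - {"jaw": -1,"x": 0,"y": -0.25,"z": 0,"wx": 0,"wy": 0,"wz": 0}
    - {"jaw": -1,"x": 0,"y": 0,"z": 0,"wx": 0,"wy": 0,"wz": 0}
    - {"jaw": -0.3,"x": 0,"y": 0,"z": 0,"wx": 0,"wy": 0,"wz": 0}
    - {"jaw": -0.3,"x": 0,"y": 0,"z": 0,"wx": 0,"wy": 0,"wz": 0}
    - {"jaw": -0.3,"x": 0,"y": 0,"z": -0.8,"wx": 0,"wy": 0,"wz": 0}
    - {"jaw": -0.3,"x": -0.5,"y": 0,"z": -0.8,"wx": 0,"wy": 0,"wz": 0}
    - {"jaw": -0.3,"x": -0.5,"y": 0,"z": -0.5,"wx": 0,"wy": 0,"wz": 0}
    - {"jaw": -0.3,"x": 0,"y": 0,"z": 0,"wx": 0,"wy": 0,"wz": 0}

```text
time_s: 9.75
tcp_pos: [505.3, 252.8, 154.0]
orientation: [[0.983, 0.182, 0.003], [0.182, -0.983, 0.001], [0.003, -0.001, -1.0]]
force: [0.1, 0.8, -0.4]
gripper_width: 0.349
finger_force: 0.0
```

```bash
python3 -c "
from h import *
plan()
c=cam('wrist'); save(c,'w7.png')"
```

```text
now [505.3 252.8 154. ] yaw 10.5 tilt 0.19 t 9.75 w 32.4 F [ 0.1  0.8 -0.4]
```

View pics/w7.png

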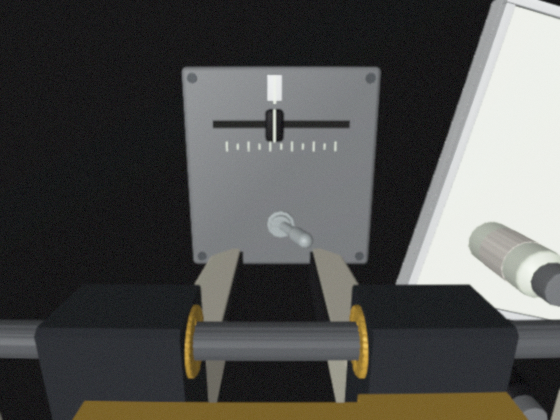

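The fader grip (274,124) is in line with the clip (274,88), and the toggle is off. Now the jars: re-measure and plan.

```bash
cat >> h.py <<'E'
def jars(box=(365,150,465,285),z=44):
    T=cam('top');x0,y0,x1,y1=box
    m=cv2.inRange(T['image'],np.array((200,)*3,np.uint8),np.array((255,)*3,np.uint8));k=np.zeros_like(m);k[y0:y1,x0:x1]=m[y0:y1,x0:x1]
    for q in cv2.findContours(k,cv2.RETR_EXTERNAL,cv2.CHAIN_APPROX_NONE)[0]:
        if cv2.contourArea(q)>80: e=cv2.fitEllipse(q); print('lid',onplane(T,[e[0]],z)[0].round(1),np.round(e[1],1))
a=np.radians(-2.63); slot=lambda x,y:(round(560.1+np.cos(a)*x-np.sin(a)*y,1),round(2.8+np.sin(a)*x+np.cos(a)*y,1))
E
python3 -c "
from h import *
jars()
print(slot(80,42))
plan((623,-241,150,35),(623,-241,-19,35),(623,-241,80,35),(*slot(80,42),80,35),(*slot(80,42),5,35))"
```

```text
lid [ 446.5 -292.3   44. ] [19.9 20.4]
lid [ 467.2 -211.6   44. ] [20. 20.]
lid [ 532.4 -306.4   44. ] [19.5 20.4]
lid [ 541.  -228.7   44. ] [19.5 20.2]
lid [ 604.2 -314.4   44. ] [19.7 20.2]
lid [ 622.6 -241.5   44. ] [19.2 20.2]
(np.float64(641.9), np.float64(41.1))
now [505.7 252.6 151.4] yaw 10.5 tilt 0.0 t 9.85 w 32.3 F [ 0.2  0.4 -0.5]
  turn 4 rows wz -0.891
  shift 9 rows x -0.346 y 0.873 z 0.003
  shift 3 rows x 0.000 y 0.000 z 0.939
  shift 2 rows x 0.000 y 0.000 z -0.825
  shift 5 rows x 0.591 y -0.734 z -0.000
  shift 2 rows x 0.000 y 0.000 z 0.625
```

>>> move_arm:
  plan:
    - {"jaw": 0.55,"x": 0,"y": 0,"z": 0,"wx": 0,"wy": 0,"wz": -0.891}
    - {"jaw": 0.55,"x": 0,"y": 0,"z": 0,"wx": 0,"wy": 0,"wz": -0.891}
    - {"jaw": 0.55,"x": 0,"y": 0,"z": 0,"wx": 0,"wy": 0,"wz": -0.891}
    - {"jaw": 0.55,"x": 0,"y": 0,"z": 0,"wx": 0,"wy": 0,"wz": -0.891}
    - {"jaw": 0.55,"x": -0.346,"y": 0.873,"z": 0,"wx": 0,"wy": 0,"wz": 0}
    - {"jaw": 0.55,"x": -0.346,"y": 0.873,"z": 0,"wx": 0,"wy": 0,"wz": 0}
    - {"jaw": 0.55,"x": -0.346,"y": 0.873,"z": 0,"wx": 0,"wy": 0,"wz": 0}
    - {"jaw": 0.55,"x": -0.346,"y": 0.873,"z": 0,"wx": 0,"wy": 0,"wz": 0}
    - {"jaw": 0.55,"x": -0.346,"y": 0.873,"z": 0,"wx": 0,"wy": 0,"wz": 0}
    - {"jaw": 0.55,"x": -0.346,"y": 0.873,"z": 0,"wx": 0,"wy": 0,"wz": 0}
    - {"jaw": 0.55,"x": -0.346,"y": 0.873,"z": 0,"wx": 0,"wy": 0,"wz": 0}
    - {"jaw": 0.55,"x": -0.346,"y": 0.873,"z": 0,"wx": 0,"wy": 0,"wz": 0}
    - {"jaw": 0.55,"x": -0.346,"y": 0.873,"z": 0,"wx": 0,"wy": 0,"wz": 0}
    - {"jaw": 0.55,"x": 0,"y": 0,"z": 0.6,"wx": 0,"wy": 0,"wz": 0}
    - {"jaw": 0.55,"x": 0,"y": 0,"z": 0.5,"wx": 0,"wy": 0,"wz": 0}
    - {"jaw": 0.55,"x": 0,"y": 0,"z": 0,"wx": 0,"wy": 0,"wz": 0}

```text
time_s: 11.85
tcp_pos: [621.3, -240.4, 81.8]
orientation: [[0.819, 0.573, -0.006], [0.573, -0.819, 0.003], [-0.003, -0.006, -1.0]]
force: [1.3, -0.3, -0.3]
gripper_width: 0.779
finger_force: 0.0
```

```bash
python3 -c "
from h import *
plan((623,-241,80,35),(623,-241,-19,35))
c=cam('wrist'); save(c,'w8.png')"
```

```text
now [ 621.3 -240.4   81.8] yaw 35.0 tilt 0.37 t 11.85 w 72.4 F [ 1.3 -0.3 -0.3]
  shift 1 rows x 0.017 y 0.025 z 0.030
  shift 2 rows x 0.000 y 0.000 z 0.825
```

View pics/w8.png

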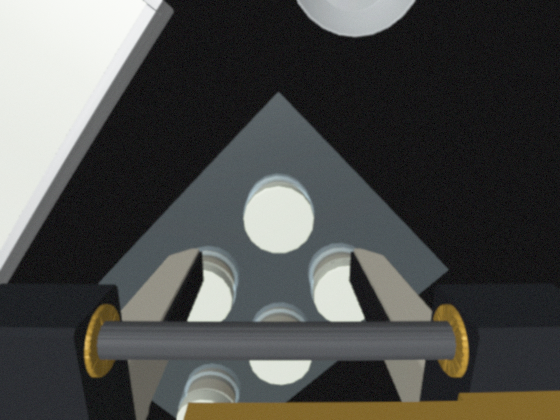

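Wrist view: the target lid sits centred between the open fingers at (280,215), and its neighbours at (210,290) and (340,290) are clear. I descend and grip.

>>> move_arm:
  plan:
    - {"jaw": 0.55,"x": 0.017,"y": 0.025,"z": 0.6,"wx": 0,"wy": 0,"wz": 0}
    - {"jaw": 0.55,"x": 0,"y": 0,"z": 0.4,"wx": 0,"wy": 0,"wz": 0}
    - {"jaw": 0.55,"x": 0,"y": 0,"z": 0.35,"wx": 0,"wy": 0,"wz": 0}
    - {"jaw": 0.55,"x": 0,"y": 0,"z": 0.3,"wx": 0,"wy": 0,"wz": 0}
    - {"jaw": -1,"x": 0,"y": 0,"z": 0,"wx": 0,"wy": 0,"wz": 0}
    - {"jaw": -1,"x": 0,"y": 0,"z": 0,"wx": 0,"wy": 0,"wz": 0}
    - {"jaw": -1,"x": 0,"y": 0,"z": 0,"wx": 0,"wy": 0,"wz": 0}

```text
time_s: 12.78
tcp_pos: [625.2, -241.6, -12.3]
orientation: [[0.819, 0.574, 0.001], [0.574, -0.819, -0.001], [0.001, 0.001, -1.0]]
force: [-0.7, -0.0, 1.6]
gripper_width: 0.531
finger_force: 30.0
```

```bash
python3 -c "
from h import *
plan((623,-241,80,35),(*slot(80,42),80,35),(*slot(80,42),8,35))
print(read_state()['finger_force'])"
```

```text
now [ 625.2 -241.6  -12.3] yaw 35.0 tilt 0.08 t 12.775 w 49.4 F [-0.7 -0.   1.6]
  shift 2 rows x -0.012 y -0.014 z -0.769
  shift 5 rows x 0.591 y -0.734 z -0.000
  shift 2 rows x 0.000 y 0.000 z 0.600
30.003488659858704
```

>>> move_arm:
  plan:
    - {"jaw": -1,"x": 0,"y": 0,"z": -0.3,"wx": 0,"wy": 0,"wz": 0}
    - {"jaw": -1,"x": 0,"y": 0,"z": -0.6,"wx": 0,"wy": 0,"wz": 0}
    - {"jaw": -1,"x": 0,"y": 0,"z": -0.64,"wx": 0,"wy": 0,"wz": 0}
    - {"jaw": -1,"x": 0.591,"y": -0.734,"z": 0,"wx": 0,"wy": 0,"wz": 0}
    - {"jaw": -1,"x": 0.591,"y": -0.734,"z": 0,"wx": 0,"wy": 0,"wz": 0}
    - {"jaw": -1,"x": 0.591,"y": -0.734,"z": 0,"wx": 0,"wy": 0,"wz": 0}
    - {"jaw": -1,"x": 0.591,"y": -0.734,"z": 0,"wx": 0,"wy": 0,"wz": 0}
    - {"jaw": -1,"x": 0.591,"y": -0.734,"z": 0,"wx": 0,"wy": 0,"wz": 0}
    - {"jaw": -1,"x": 0,"y": 0,"z": 0,"wx": 0,"wy": 0,"wz": 0}
    - {"jaw": -1,"x": 0,"y": 0,"z": 0.4,"wx": 0,"wy": 0,"wz": 0}
    - {"jaw": -1,"x": 0,"y": 0,"z": 0.4,"wx": 0,"wy": 0,"wz": 0}
    - {"jaw": -1,"x": 0,"y": 0,"z": 0,"wx": 0,"wy": 0,"wz": 0}

```text
time_s: 14.28
tcp_pos: [642.6, 39.8, 30.5]
orientation: [[0.82, 0.573, -0.002], [0.573, -0.82, -0.0], [-0.002, -0.001, -1.0]]
force: [0.5, -0.4, -1.8]
gripper_width: 0.529
finger_force: 30.0
```

```bash
python3 -c "
from h import *
print(slot(80,42)); plan((*slot(80,42),12.5,35))
c=cam('wrist');save(c,'w9.png')"
```

```text
(np.float64(641.9), np.float64(41.1))
now [642.6  39.8  30.5] yaw 35.0 tilt 0.14 t 14.275 w 49.2 F [ 0.5 -0.4 -1.8]
  shift 1 rows x 0.003 y -0.024 z 0.301
```

>>> move_arm:
  plan:
    - {"jaw": -1,"x": 0,"y": 0,"z": 0.2,"wx": 0,"wy": 0,"wz": 0}
    - {"jaw": -1,"x": 0,"y": 0,"z": 0.1,"wx": 0,"wy": 0,"wz": 0}
    - {"jaw": -1,"x": 0,"y": 0,"z": 0,"wx": 0,"wy": 0,"wz": 0}

```text
time_s: 14.7
tcp_pos: [643.3, 40.7, 12.8]
orientation: [[0.819, 0.574, -0.001], [0.574, -0.819, 0.0], [-0.001, -0.0, -1.0]]
force: [-0.1, -0.6, -1.3]
gripper_width: 0.529
finger_force: 30.0
```

>>> move_arm:
  plan:
    - {"jaw": -1,"x": 0,"y": 0,"z": 0.03,"wx": 0,"wy": 0,"wz": 0}
    - {"jaw": -1,"x": 0,"y": 0,"z": 0,"wx": 0,"wy": 0,"wz": 0}

```text
time_s: 14.95
tcp_pos: [643.8, 40.7, 11.7]
orientation: [[0.819, 0.574, 0.001], [0.574, -0.819, -0.0], [0.001, 0.0, -1.0]]
force: [0.7, -0.6, 0.8]
gripper_width: 0.529
finger_force: 30.0
```

>>> move_arm:
  plan:
    - {"jaw": 0.4,"x": 0,"y": 0,"z": 0,"wx": 0,"wy": 0,"wz": 0}
    - {"jaw": 0.4,"x": 0,"y": 0,"z": 0,"wx": 0,"wy": 0,"wz": 0}
    - {"jaw": 0.4,"x": 0,"y": 0,"z": 0,"wx": 0,"wy": 0,"wz": 0}
    - {"jaw": 0.4,"x": 0,"y": 0,"z": -0.4,"wx": 0,"wy": 0,"wz": 0}
    - {"jaw": 0.55,"x": 0,"y": 0,"z": -0.75,"wx": 0,"wy": 0,"wz": 0}
    - {"jaw": 0.55,"x": 0,"y": 0,"z": 0,"wx": 0,"wy": 0,"wz": 0}

```text
time_s: 15.7
tcp_pos: [645.6, 40.7, 83.8]
orientation: [[0.819, 0.574, 0.006], [0.574, -0.819, -0.0], [0.005, 0.003, -1.0]]
force: [0.6, -0.8, -0.7]
gripper_width: 0.771
finger_force: 0.0
```

```bash
python3 -c "
from h import *
jars()
plan((604.5,-314,80,35),(604.5,-314,-18,35),(604.5,-314,80,35),(*slot(80,-42),80,35),(*slot(80,-42),30,35))"
```

```text
lid [ 446.9 -288.7   44. ] [21.1 24.6]
lid [ 467.6 -209.4   44. ] [21.2 23.2]
lid [ 532.8 -303.3   44. ] [20.6 24.6]
lid [ 540.8 -227.    44. ] [20.8 23.2]
lid [ 603.9 -311.2   44. ] [20.2 24.3]
now [644.3  40.7  81.6] yaw 35.0 tilt 0.15 t 15.75 w 72.1 F [ 0.7  0.3 -0.9]
  shift 6 rows x -0.656 y 0.744 z 0.004
  shift 2 rows x 0.000 y 0.000 z 0.817
  shift 2 rows x 0.000 y 0.000 z -0.817
  shift 5 rows x 0.610 y -0.676 z -0.000
  shift 1 rows x 0.000 y 0.000 z 0.833
```

>>> move_arm:
  plan:
    - {"jaw": 0.55,"x": -0.656,"y": 0.744,"z": 0,"wx": 0,"wy": 0,"wz": 0}
    - {"jaw": 0.55,"x": -0.656,"y": 0.744,"z": 0,"wx": 0,"wy": 0,"wz": 0}
    - {"jaw": 0.55,"x": -0.656,"y": 0.744,"z": 0,"wx": 0,"wy": 0,"wz": 0}
    - {"jaw": 0.55,"x": -0.656,"y": 0.744,"z": 0,"wx": 0,"wy": 0,"wz": 0}
    - {"jaw": 0.55,"x": -0.656,"y": 0.744,"z": 0,"wx": 0,"wy": 0,"wz": 0}
    - {"jaw": 0.55,"x": -0.656,"y": 0.744,"z": 0,"wx": 0,"wy": 0,"wz": 0}
    - {"jaw": 0.55,"x": 0,"y": 0,"z": 0,"wx": 0,"wy": 0,"wz": 0}
    - {"jaw": 0.55,"x": 0,"y": 0,"z": 0.5,"wx": 0,"wy": 0,"wz": 0}
    - {"jaw": 0.55,"x": 0,"y": 0,"z": 0,"wx": 0,"wy": 0,"wz": 0}

```text
time_s: 16.88
tcp_pos: [602.1, -312.2, 47.3]
orientation: [[0.819, 0.574, -0.005], [0.574, -0.819, 0.003], [-0.002, -0.005, -1.0]]
force: [-0.6, 0.3, 0.1]
gripper_width: 0.773
finger_force: 0.0
```

```bash
python3 -c "
from h import *
plan((604.3,-313.5,-17,35))
c=cam('wrist')
print(proj(c,[604.3,-313.5,44]).round(0)); save(c,'w10.png')"
```

```text
now [ 602.1 -312.2   47.3] yaw 35.0 tilt 0.33 t 16.875 w 71.9 F [-0.6  0.3  0.1]
  shift 2 rows x 0.009 y 0.019 z 0.536
[[281. 237.]]
```

>>> move_arm:
  plan:
    - {"jaw": 0.55,"x": 0.01,"y": 0.02,"z": 0.4,"wx": 0,"wy": 0,"wz": 0}
    - {"jaw": 0.55,"x": 0,"y": 0,"z": 0.4,"wx": 0,"wy": 0,"wz": 0}
    - {"jaw": 0.55,"x": 0,"y": 0,"z": 0.25,"wx": 0,"wy": 0,"wz": 0}
    - {"jaw": -1,"x": 0,"y": 0,"z": 0,"wx": 0,"wy": 0,"wz": 0}
    - {"jaw": -1,"x": 0,"y": 0,"z": 0,"wx": 0,"wy": 0,"wz": 0}
    - {"jaw": -1,"x": 0,"y": 0,"z": 0,"wx": 0,"wy": 0,"wz": 0}
    - {"jaw": -1,"x": 0,"y": 0,"z": 0,"wx": 0,"wy": 0,"wz": 0}

```text
time_s: 17.8
tcp_pos: [605.5, -315.0, -11.5]
orientation: [[0.819, 0.574, 0.001], [0.574, -0.819, -0.001], [0.001, 0.001, -1.0]]
force: [-1.2, 1.7, 6.2]
gripper_width: 0.531
finger_force: 30.0
```

```bash
python3 -c "
from h import *
plan((604.3,-313.5,80,35),(*slot(80,-42),80,35))"
```

```text
now [ 605.5 -315.   -11.5] yaw 35.0 tilt 0.09 t 17.8 w 49.4 F [-1.2  1.7  6.2]
  shift 2 rows x -0.001 y -0.016 z -0.763
  shift 5 rows x 0.610 y -0.675 z -0.000
```

>>> move_arm:
  plan:
    - {"jaw": -1,"x": 0,"y": 0,"z": -0.3,"wx": 0,"wy": 0,"wz": 0}
    - {"jaw": -1,"x": 0,"y": 0,"z": -0.6,"wx": 0,"wy": 0,"wz": 0}
    - {"jaw": -1,"x": 0,"y": 0,"z": -0.62,"wx": 0,"wy": 0,"wz": 0}
    - {"jaw": -1,"x": 0.61,"y": -0.675,"z": 0,"wx": 0,"wy": 0,"wz": 0}
    - {"jaw": -1,"x": 0.61,"y": -0.675,"z": 0,"wx": 0,"wy": 0,"wz": 0}
    - {"jaw": -1,"x": 0.61,"y": -0.675,"z": 0,"wx": 0,"wy": 0,"wz": 0}
    - {"jaw": -1,"x": 0.61,"y": -0.675,"z": 0,"wx": 0,"wy": 0,"wz": 0}
    - {"jaw": -1,"x": 0.61,"y": -0.675,"z": 0,"wx": 0,"wy": 0,"wz": 0}
    - {"jaw": -1,"x": 0,"y": 0,"z": 0,"wx": 0,"wy": 0,"wz": 0}
    - {"jaw": -1,"x": 0,"y": 0,"z": 0.4,"wx": 0,"wy": 0,"wz": 0}
    - {"jaw": -1,"x": 0,"y": 0,"z": 0.4,"wx": 0,"wy": 0,"wz": 0}
    - {"jaw": -1,"x": 0,"y": 0,"z": 0,"wx": 0,"wy": 0,"wz": 0}

```text
time_s: 19.3
tcp_pos: [637.6, -44.7, 29.7]
orientation: [[0.82, 0.573, -0.003], [0.573, -0.82, 0.0], [-0.002, -0.002, -1.0]]
force: [-0.2, -0.6, -1.3]
gripper_width: 0.523
finger_force: 30.0
```

```bash
python3 -c "
from h import *
print(slot(80,-42)); plan((*slot(80,-42),14,35))
c=cam('wrist');cv2.imwrite('pics/w11.png',c['image'][:,:,::-1])"
```

```text
(np.float64(638.1), np.float64(-42.8))
now [637.6 -44.7  29.7] yaw 35.0 tilt 0.15 t 19.3 w 48.6 F [-0.2 -0.6 -1.3]
  shift 1 rows x 0.025 y -0.021 z 0.262
```

View pics/w11.png

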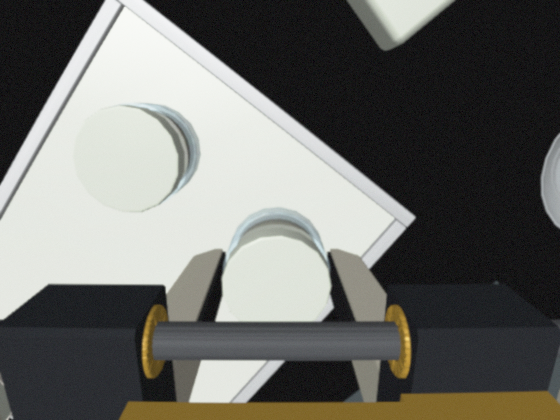

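Jar one stands upright on the plate at (130,158), and the held jar at (275,280) is inside the frame. Lowering it now.

>>> move_arm:
  plan:
    - {"jaw": -1,"x": 0.02,"y": -0.02,"z": 0.17,"wx": 0,"wy": 0,"wz": 0}
    - {"jaw": -1,"x": 0,"y": 0,"z": 0.1,"wx": 0,"wy": 0,"wz": 0}
    - {"jaw": -1,"x": 0,"y": 0,"z": 0,"wx": 0,"wy": 0,"wz": 0}

```text
time_s: 19.73
tcp_pos: [638.7, -42.2, 14.0]
orientation: [[0.819, 0.574, -0.001], [0.574, -0.819, 0.0], [-0.001, -0.0, -1.0]]
force: [0.3, -0.2, -1.0]
gripper_width: 0.533
finger_force: 30.0
```

>>> move_arm:
  plan:
    - {"jaw": -1,"x": 0,"y": 0,"z": 0.03,"wx": 0,"wy": 0,"wz": 0}
    - {"jaw": 0.4,"x": 0,"y": 0,"z": 0,"wx": 0,"wy": 0,"wz": 0}
    - {"jaw": 0.4,"x": 0,"y": 0,"z": 0,"wx": 0,"wy": 0,"wz": 0}
    - {"jaw": 0.4,"x": 0,"y": 0,"z": 0,"wx": 0,"wy": 0,"wz": 0}
    - {"jaw": 0.4,"x": 0,"y": 0,"z": -0.4,"wx": 0,"wy": 0,"wz": 0}
    - {"jaw": 0.55,"x": 0,"y": 0,"z": -0.9,"wx": 0,"wy": 0,"wz": 0}
    - {"jaw": 0.55,"x": 0,"y": 0,"z": -0.95,"wx": 0,"wy": 0,"wz": 0}
    - {"jaw": 0.55,"x": 0,"y": 0,"z": 0,"wx": 0,"wy": 0,"wz": 0}

```text
time_s: 20.72
tcp_pos: [641.4, -42.6, 152.5]
orientation: [[0.819, 0.574, 0.008], [0.574, -0.819, -0.001], [0.006, 0.006, -1.0]]
force: [0.8, -1.0, -0.3]
gripper_width: 0.773
finger_force: 0.0
```

```bash
python3 -c "
from h import *
jars();jars((245,145,345,275),68)
plan((496,42,150,35),(496,42,42,35),(496,42,150,35),(637.5,-330,150,35))"
```

```text
lid [ 447.1 -288.    44. ] [22.1 25.4]
lid [ 467.5 -209.2   44. ] [21.9 24.4]
lid [ 532.1 -302.3   44. ] [21.7 25.3]
lid [ 540.7 -226.2   44. ] [21.8 24.4]
lid [638.7 -57.9  68. ] [14.5 45.6]
lid [608.   81.9  68. ] [ 13.5 155.2]
now [638.8 -42.2 147.5] yaw 35.0 tilt 0.02 t 20.825 w 71.9 F [-0.   0.8 -0.7]
  shift 3 rows x -0.382 y -0.838 z -0.014
  shift 2 rows x 0.000 y 0.000 z 0.900
  shift 2 rows x 0.000 y 0.000 z -0.900
  shift 7 rows x -0.232 y 0.919 z -0.000
```

>>> move_arm:
  plan:
    - {"jaw": 0.55,"x": -0.382,"y": -0.838,"z": 0,"wx": 0,"wy": 0,"wz": 0}
    - {"jaw": 0.55,"x": -0.382,"y": -0.838,"z": 0,"wx": 0,"wy": 0,"wz": 0}
    - {"jaw": 0.55,"x": -0.382,"y": -0.838,"z": 0,"wx": 0,"wy": 0,"wz": 0}
    - {"jaw": 0.55,"x": 0,"y": 0,"z": 0,"wx": 0,"wy": 0,"wz": 0}
    - {"jaw": 0.55,"x": 0,"y": 0,"z": 0.2,"wx": 0,"wy": 0,"wz": 0}
    - {"jaw": 0.55,"x": 0,"y": 0,"z": 0,"wx": 0,"wy": 0,"wz": 0}

```text
time_s: 21.58
tcp_pos: [496.0, 41.4, 133.8]
orientation: [[0.82, 0.573, -0.003], [0.573, -0.82, -0.0], [-0.002, -0.001, -1.0]]
force: [-0.0, -0.1, -1.0]
gripper_width: 0.776
finger_force: 0.0
```

```bash
python3 -c "
from h import *
plan((496,42,42,35))
c=cam('wrist');g=cv2.cvtColor(c['image'],cv2.COLOR_RGB2GRAY)
print('pred',proj(c,[496,42,124]).round(0))
m=((g>30)&(g<150)).astype(np.uint8);m[245:]=0
n,l,s,q=cv2.connectedComponentsWithStats(m)
for i in range(1,n):
  if s[i][4]>300: print(s[i],q[i].round(0),onplane(c,[q[i]],124)[0].round(1))
print(g[200:250:8,200:360:12])
save(c,'w12.png')"
```

```text
now [496.   41.4 133.8] yaw 35.0 tilt 0.15 t 21.575 w 72.1 F [-0.  -0.1 -1. ]
  shift 2 rows x 0.003 y -0.004 z 0.765
pred [[276. 234.]]
[    0     0   201   156 23040] [94. 64.] [519.1 177.4 124. ]
[164   0 159 245 599] [231. 130.] [532.   97.5 124. ]
[439  90  22  51 333] [446. 117.] [606.7   4.3 124. ]
[430 104 130 141 355] [494. 176.] [598.3 -41.2 124. ]
[ 504  199   56   46 1326] [541. 229.] [591.5 -88.2 124. ]
[ 250  205   48   40 1569] [273. 226.] [499.2  46.3 124. ]
[[237 237 237 236 199 234 231 220 138 235 237 235 236 236]
 [235 237 236 236 228 204  87 134 194 235 236 236 236 235]
 [236 236 237 236 228 136 126 122 187 235 235 237 235 235]
 [237 236 236 234 220 122 123 118 167 235 235 236 236 237]
 [172 235 235 235 202 120 121 118 130 236 236 236 235 235]
 [222 177 236 237 236 125 119 118 231 236 235 235 237 236]
 [ 30 223 188 234 237 120 119 119 235 236 234 236 236 207]]
```

View pics/w12.png

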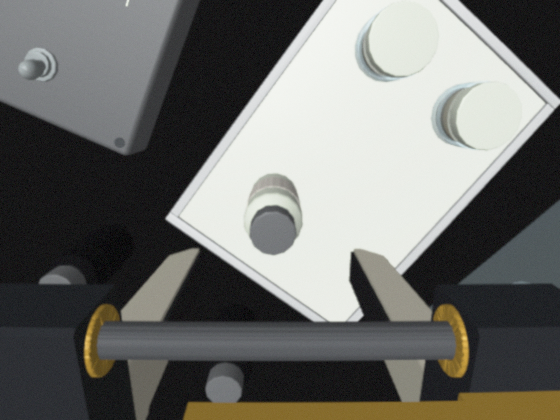

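The view shows the cap at (273,230), centred between the fingers, and both placed jars upright at (398,40) and (480,115). That was my last allowed picture, so from here I measure by numbers only. I take the bottle.

>>> move_arm:
  plan:
    - {"jaw": 0.55,"x": 0.03,"y": -0.03,"z": 0.5,"wx": 0,"wy": 0,"wz": 0}
    - {"jaw": 0.55,"x": 0,"y": 0,"z": 0.5,"wx": 0,"wy": 0,"wz": 0}
    - {"jaw": 0.55,"x": 0,"y": 0,"z": 0.3,"wx": 0,"wy": 0,"wz": 0}
    - {"jaw": 0.55,"x": 0,"y": 0,"z": 0.23,"wx": 0,"wy": 0,"wz": 0}
    - {"jaw": -1,"x": 0,"y": 0,"z": 0,"wx": 0,"wy": 0,"wz": 0}
    - {"jaw": -1,"x": 0,"y": 0,"z": 0,"wx": 0,"wy": 0,"wz": 0}
    - {"jaw": -1,"x": 0,"y": 0,"z": 0,"wx": 0,"wy": 0,"wz": 0}
    - {"jaw": -1,"x": 0,"y": 0,"z": 0,"wx": 0,"wy": 0,"wz": 0}

```text
time_s: 22.62
tcp_pos: [496.9, 44.4, 44.2]
orientation: [[0.819, 0.574, 0.001], [0.574, -0.819, 0.0], [0.001, 0.001, -1.0]]
force: [-0.7, -0.4, 3.0]
gripper_width: 0.423
finger_force: 30.0
```

```bash
python3 -c "
from h import *
plan((496,42,140,35),(637.5,-330,140,35))"
```

```text
now [496.9  44.4  44.2] yaw 35.0 tilt 0.05 t 22.625 w 39.4 F [-0.7 -0.4  3. ]
  shift 2 rows x -0.017 y 0.012 z -0.798
  shift 7 rows x -0.232 y 0.919 z -0.000
```

>>> move_arm:
  plan:
    - {"jaw": -1,"x": 0,"y": 0,"z": -0.3,"wx": 0,"wy": 0,"wz": 0}
    - {"jaw": -1,"x": 0,"y": 0,"z": -0.65,"wx": 0,"wy": 0,"wz": 0}
    - {"jaw": -1,"x": 0,"y": 0,"z": -0.65,"wx": 0,"wy": 0,"wz": 0}
    - {"jaw": -1,"x": -0.232,"y": 0.919,"z": 0,"wx": 0,"wy": 0,"wz": 0}
    - {"jaw": -1,"x": -0.232,"y": 0.919,"z": 0,"wx": 0,"wy": 0,"wz": 0}
    - {"jaw": -1,"x": -0.232,"y": 0.919,"z": 0,"wx": 0,"wy": 0,"wz": 0}
    - {"jaw": -1,"x": -0.232,"y": 0.919,"z": 0,"wx": 0,"wy": 0,"wz": 0}
    - {"jaw": -1,"x": -0.232,"y": 0.919,"z": 0,"wx": 0,"wy": 0,"wz": 0}
    - {"jaw": -1,"x": -0.232,"y": 0.919,"z": 0,"wx": 0,"wy": 0,"wz": 0}
    - {"jaw": -1,"x": -0.232,"y": 0.919,"z": 0,"wx": 0,"wy": 0,"wz": 0}
    - {"jaw": -1,"x": 0,"y": 0,"z": 0,"wx": 0,"wy": 0,"wz": 0}
    - {"jaw": -1,"x": 0,"y": 0,"z": 0.7,"wx": 0,"wy": 0,"wz": 0}
    - {"jaw": -1,"x": 0,"y": 0,"z": 0.7,"wx": 0,"wy": 0,"wz": 0}
    - {"jaw": -1,"x": 0,"y": 0,"z": 0.4,"wx": 0,"wy": 0,"wz": 0}
    - {"jaw": -1,"x": 0,"y": 0,"z": 0,"wx": 0,"wy": 0,"wz": 0}

```text
time_s: 24.5
tcp_pos: [636.9, -326.1, 29.9]
orientation: [[0.819, 0.574, -0.003], [0.574, -0.819, 0.002], [-0.002, -0.004, -1.0]]
force: [0.3, 0.4, -1.8]
gripper_width: 0.423
finger_force: 30.0
```

```bash
python3 -c "
from h import *
plan((637.5,-330,21,35))"
```

```text
now [ 636.9 -326.1   29.9] yaw 35.0 tilt 0.23 t 24.5 w 39.3 F [ 0.3  0.4 -1.8]
  shift 1 rows x -0.029 y 0.058 z 0.149
```

>>> move_arm:
  plan:
    - {"jaw": -1,"x": 0,"y": 0.05,"z": 0.12,"wx": 0,"wy": 0,"wz": 0}
    - {"jaw": -1,"x": 0,"y": 0,"z": 0.03,"wx": 0,"wy": 0,"wz": 0}
    - {"jaw": -1,"x": 0,"y": 0,"z": 0,"wx": 0,"wy": 0,"wz": 0}

```text
time_s: 24.88
tcp_pos: [640.1, -330.2, 23.3]
orientation: [[0.819, 0.574, 0.001], [0.574, -0.819, -0.0], [0.0, 0.001, -1.0]]
force: [-0.2, -0.3, -0.4]
gripper_width: 0.423
finger_force: 30.0
```

>>> move_arm:
  plan:
    - {"jaw": -1,"x": 0,"y": 0,"z": 0.03,"wx": 0,"wy": 0,"wz": 0}
    - {"jaw": -1,"x": 0,"y": 0,"z": 0.0,"wx": 0,"wy": 0,"wz": 0}

```text
time_s: 25.12
tcp_pos: [639.8, -330.2, 21.0]
orientation: [[0.819, 0.574, -0.0], [0.574, -0.819, -0.0], [-0.0, 0.0, -1.0]]
force: [0.1, -0.6, -1.5]
gripper_width: 0.421
finger_force: 30.0
```

>>> move_arm:
  plan:
    - {"jaw": -1,"x": 0,"y": 0,"z": 0.02,"wx": 0,"wy": 0,"wz": 0}
    - {"jaw": -1,"x": 0,"y": 0,"z": 0.0,"wx": 0,"wy": 0,"wz": 0}

```text
time_s: 25.38
tcp_pos: [640.0, -330.2, 20.3]
orientation: [[0.819, 0.574, 0.0], [0.574, -0.819, -0.0], [0.0, 0.0, -1.0]]
force: [-1.6, 0.5, 4.5]
gripper_width: 0.422
finger_force: 30.0
```

>>> move_arm:
  plan:
    - {"jaw": 0.4,"x": 0,"y": 0,"z": 0,"wx": 0,"wy": 0,"wz": 0}
    - {"jaw": 0.4,"x": 0,"y": 0,"z": 0,"wx": 0,"wy": 0,"wz": 0}
    - {"jaw": 0.4,"x": 0,"y": 0,"z": 0,"wx": 0,"wy": 0,"wz": 0}
    - {"jaw": 0.4,"x": 0,"y": 0,"z": -0.4,"wx": 0,"wy": 0,"wz": 0}
    - {"jaw": 0.4,"x": 0,"y": 0,"z": -0.8,"wx": 0,"wy": 0,"wz": 0}
    - {"jaw": 0.55,"x": 0,"y": 0,"z": -0.9,"wx": 0,"wy": 0,"wz": 0}
    - {"jaw": 0.55,"x": 0,"y": 0,"z": 0,"wx": 0,"wy": 0,"wz": 0}

```text
time_s: 26.25
tcp_pos: [641.9, -331.3, 150.9]
orientation: [[0.819, 0.574, 0.007], [0.574, -0.819, -0.004], [0.003, 0.007, -1.0]]
force: [0.6, 0.1, 0.1]
gripper_width: 0.776
finger_force: 0.0
```

```bash
python3 -c "
from h import *
jars()
plan((541,-228.5,140,35),(541,-228.5,-9,35),(541,-228.5,80,35),(*slot(5,42),80,35))
W=cam('wrist');g=cv2.cvtColor(W['image'],cv2.COLOR_RGB2GRAY);S=cam('scene');save(S,'s2.png')
print('wrist pred cap',proj(W,[640,-330,100]).round(0),'scene pred cap,foot',proj(S,[[640,-330,100],[640,-330,0]]).round(0).tolist())
gs=cv2.cvtColor(S['image'],cv2.COLOR_RGB2GRAY);x,y=proj(S,[640,-330,100])[0].astype(int)
print(gs[y-16:y+64:6,x-24:x+30:4])"
```

```text
lid [ 467.1 -211.5   44. ] [20.  20.2]
lid [ 533.8 -304.    44. ] [17.4 20.7]
lid [ 541.  -228.6   44. ] [19.7 20.3]
now [ 640.6 -330.6  147.6] yaw 35.0 tilt 0.2 t 26.3 w 72.1 F [-0.4 -0.5 -0.4]
  shift 3 rows x -0.128 y -0.782 z 0.042
  shift 3 rows x 0.000 y 0.000 z 0.828
  shift 2 rows x 0.000 y 0.000 z -0.742
  shift 5 rows x 0.593 y -0.696 z -0.000
wrist pred cap [[275. 217.]] scene pred cap,foot [[204.0, 332.0], [210.0, 350.0]]
[[ 69  71  68  69  72  65  71  71  65 120 114 123 120 118]
 [ 67  65  65  67  64  67  72  70  55 118 117 117 121 124]
 [ 67  68  71  72  68  72  67  66  52 115 117 122 123 118]
 [ 69  69  65  68  64  64  67  68  50 255 118 116 121 119]
 [ 75  66  67  67  71  65  63  61 236 243 129 117 119 122]
 [ 64  55  53  53  55  54  46  85 180 196 185 118 122 118]
 [110 112 114 116 116 110 158 155 148 155 184 121 110  39]
 [ 60 114 112 113 117 114 118 143 161 122 123  39  38  38]
 [ 35  37 117 117 118 117 115 117 118 103  40  37  42  40]
 [ 42  41  36  78 117 117 116 115  36  43  41  39  35  38]
 [ 34  40  28  37  36 120  90  37  35  39  36  35  33  39]
 [ 34  35  35  36  37  32  34  38  41  40  36  33  37  42]
 [ 35  39  30  35  47  38  35  33  44  34  29  43  40  36]
 [ 38  42  36  35  32  39  34  41  36  43  38  36  28  44]]
```

>>> move_arm:
  plan:
    - {"jaw": 0.55,"x": -0.128,"y": -0.782,"z": 0,"wx": 0,"wy": 0,"wz": 0}
    - {"jaw": 0.55,"x": -0.128,"y": -0.782,"z": 0,"wx": 0,"wy": 0,"wz": 0}
    - {"jaw": 0.55,"x": -0.128,"y": -0.782,"z": 0,"wx": 0,"wy": 0,"wz": 0}
    - {"jaw": 0.55,"x": 0,"y": 0,"z": 0,"wx": 0,"wy": 0,"wz": 0}
    - {"jaw": 0.55,"x": 0,"y": 0,"z": 0.9,"wx": 0,"wy": 0,"wz": 0}
    - {"jaw": 0.55,"x": 0,"y": 0,"z": 0.8,"wx": 0,"wy": 0,"wz": 0}
    - {"jaw": 0.55,"x": 0,"y": 0,"z": 0.5,"wx": 0,"wy": 0,"wz": 0}
    - {"jaw": 0.55,"x": 0,"y": 0,"z": 0.4,"wx": 0,"wy": 0,"wz": 0}
    - {"jaw": 0.55,"x": 0,"y": 0,"z": 0,"wx": 0,"wy": 0,"wz": 0}
    - {"jaw": -1,"x": 0,"y": 0,"z": 0,"wx": 0,"wy": 0,"wz": 0}
    - {"jaw": -1,"x": 0,"y": 0,"z": 0,"wx": 0,"wy": 0,"wz": 0}
    - {"jaw": -1,"x": 0,"y": 0,"z": 0,"wx": 0,"wy": 0,"wz": 0}
    - {"jaw": -1,"x": 0,"y": 0,"z": 0,"wx": 0,"wy": 0,"wz": 0}

```text
time_s: 28.02
tcp_pos: [540.8, -228.4, -9.4]
orientation: [[0.819, 0.574, 0.001], [0.574, -0.819, -0.001], [0.001, 0.001, -1.0]]
force: [0.1, 0.0, 6.6]
gripper_width: 0.526
finger_force: 30.0
```

```bash
python3 -c "
from h import *
plan((541,-228.5,80,35),(*slot(3,42),80,35))"
```

```text
now [ 540.8 -228.4   -9.4] yaw 35.0 tilt 0.08 t 28.025 w 48.9 F [0.1 0.  6.6]
  shift 2 rows x 0.001 y 0.002 z -0.745
  shift 5 rows x 0.588 y -0.700 z -0.000
```

>>> move_arm:
  plan:
    - {"jaw": -1,"x": 0,"y": 0,"z": -0.3,"wx": 0,"wy": 0,"wz": 0}
    - {"jaw": -1,"x": 0,"y": 0,"z": -0.6,"wx": 0,"wy": 0,"wz": 0}
    - {"jaw": -1,"x": 0,"y": 0,"z": -0.7,"wx": 0,"wy": 0,"wz": 0}
    - {"jaw": -1,"x": 0.588,"y": -0.7,"z": 0,"wx": 0,"wy": 0,"wz": 0}
    - {"jaw": -1,"x": 0.588,"y": -0.7,"z": 0,"wx": 0,"wy": 0,"wz": 0}
    - {"jaw": -1,"x": 0.588,"y": -0.7,"z": 0,"wx": 0,"wy": 0,"wz": 0}
    - {"jaw": -1,"x": 0.588,"y": -0.7,"z": 0,"wx": 0,"wy": 0,"wz": 0}
    - {"jaw": -1,"x": 0.588,"y": -0.7,"z": 0,"wx": 0,"wy": 0,"wz": 0}
    - {"jaw": -1,"x": 0,"y": 0,"z": 0,"wx": 0,"wy": 0,"wz": 0}
    - {"jaw": -1,"x": 0,"y": 0,"z": 0.5,"wx": 0,"wy": 0,"wz": 0}
    - {"jaw": -1,"x": 0,"y": 0,"z": 0.5,"wx": 0,"wy": 0,"wz": 0}
    - {"jaw": -1,"x": 0,"y": 0,"z": 0,"wx": 0,"wy": 0,"wz": 0}
    - {"jaw": -1,"x": 0,"y": 0,"z": 0,"wx": 0,"wy": 0,"wz": 0}

```text
time_s: 29.65
tcp_pos: [565.0, 44.7, 27.1]
orientation: [[0.819, 0.573, 0.001], [0.573, -0.819, -0.0], [0.001, 0.001, -1.0]]
force: [0.3, 0.9, -1.4]
gripper_width: 0.531
finger_force: 30.0
```

```bash
python3 -c "
from h import *
print(slot(3,42));plan((*slot(3,42),16,35))"
```

```text
(np.float64(565.0), np.float64(44.6))
now [565.   44.7  27.1] yaw 35.0 tilt 0.08 t 29.65 w 49.4 F [ 0.3  0.9 -1.4]
  shift 1 rows x 0.000 y 0.001 z 0.185
```

>>> move_arm:
  plan:
    - {"jaw": -1,"x": 0,"y": 0,"z": 0.13,"wx": 0,"wy": 0,"wz": 0}
    - {"jaw": -1,"x": 0,"y": 0,"z": 0.05,"wx": 0,"wy": 0,"wz": 0}
    - {"jaw": -1,"x": 0,"y": 0,"z": 0.03,"wx": 0,"wy": 0,"wz": 0}
    - {"jaw": -1,"x": 0,"y": 0,"z": 0,"wx": 0,"wy": 0,"wz": 0}

```text
time_s: 30.15
tcp_pos: [564.3, 45.1, 14.5]
orientation: [[0.819, 0.574, 0.0], [0.574, -0.819, -0.0], [-0.0, 0.0, -1.0]]
force: [-6.5, -0.1, 14.9]
gripper_width: 0.527
finger_force: 30.0
```

>>> move_arm:
  plan:
    - {"jaw": 0.4,"x": 0,"y": 0,"z": -0.02,"wx": 0,"wy": 0,"wz": 0}
    - {"jaw": 0.4,"x": 0,"y": 0,"z": 0,"wx": 0,"wy": 0,"wz": 0}
    - {"jaw": 0.4,"x": 0,"y": 0,"z": 0,"wx": 0,"wy": 0,"wz": 0}
    - {"jaw": 0.4,"x": 0,"y": 0,"z": -0.4,"wx": 0,"wy": 0,"wz": 0}
    - {"jaw": 0.55,"x": 0,"y": 0,"z": -0.75,"wx": 0,"wy": 0,"wz": 0}
    - {"jaw": 0.55,"x": 0,"y": 0,"z": 0,"wx": 0,"wy": 0,"wz": 0}

```text
time_s: 30.9
tcp_pos: [566.2, 45.2, 86.2]
orientation: [[0.819, 0.574, 0.005], [0.574, -0.819, 0.0], [0.004, 0.003, -1.0]]
force: [-0.5, 0.4, -0.9]
gripper_width: 0.772
finger_force: 0.0
```

```bash
cat >> h.py <<'E'
def bottle(P=(640,-330)):
    S=cam('scene');T=cam('top')
    for n,c in(('scene',S),('top',T)):
        g=cv2.cvtColor(c['image'],cv2.COLOR_RGB2GRAY); q=proj(c,[[*P,100],[*P,88],[*P,60],[*P,20],[*P,2]]).round().astype(int)
        print(n,q.tolist(),[int(np.median(g[v-1:v+2,u-1:u+2])) for u,v in q])
E
python3 -c "
from h import *
jars(); bottle()
plan((533,-305,84,35),(533,-305,-9,35),(533,-305,80,35),(*slot(3,-42),80,35))"
```

```text
lid [ 447.  -289.6   44. ] [20.7 23.8]
lid [ 467.4 -209.6   44. ] [21.  22.8]
lid [ 532.8 -303.8   44. ] [20.5 24. ]
lid [ 645.4 -347.3   44. ] [15.4 35. ]
scene [[204, 332], [205, 334], [207, 340], [209, 346], [210, 349]] [159, 158, 98, 195, 164]
top [[449, 165], [447, 166], [443, 168], [438, 170], [436, 171]] [153, 154, 132, 240, 195]
now [563.8  45.1  82.5] yaw 35.0 tilt 0.07 t 31.05 w 72.0 F [-0.9  0.1  0.1]
  shift 6 rows x -0.628 y 0.748 z -0.004
  shift 2 rows x 0.000 y 0.000 z 0.775
  shift 2 rows x 0.000 y 0.000 z -0.742
  shift 5 rows x 0.585 y -0.672 z -0.000
```

>>> move_arm:
  plan:
    - {"jaw": 0.55,"x": -0.628,"y": 0.748,"z": 0,"wx": 0,"wy": 0,"wz": 0}
    - {"jaw": 0.55,"x": -0.628,"y": 0.748,"z": 0,"wx": 0,"wy": 0,"wz": 0}
    - {"jaw": 0.55,"x": -0.628,"y": 0.748,"z": 0,"wx": 0,"wy": 0,"wz": 0}
    - {"jaw": 0.55,"x": -0.628,"y": 0.748,"z": 0,"wx": 0,"wy": 0,"wz": 0}
    - {"jaw": 0.55,"x": -0.628,"y": 0.748,"z": 0,"wx": 0,"wy": 0,"wz": 0}
    - {"jaw": 0.55,"x": -0.628,"y": 0.748,"z": 0,"wx": 0,"wy": 0,"wz": 0}
    - {"jaw": 0.55,"x": 0,"y": 0,"z": 0,"wx": 0,"wy": 0,"wz": 0}
    - {"jaw": 0.55,"x": 0,"y": 0,"z": 0.6,"wx": 0,"wy": 0,"wz": 0}
    - {"jaw": 0.55,"x": 0,"y": 0,"z": 0.5,"wx": 0,"wy": 0,"wz": 0}
    - {"jaw": 0.55,"x": 0,"y": 0,"z": 0.4,"wx": 0,"wy": 0,"wz": 0}
    - {"jaw": 0.55,"x": 0,"y": 0,"z": 0,"wx": 0,"wy": 0,"wz": 0}
    - {"jaw": -1,"x": 0,"y": 0,"z": 0,"wx": 0,"wy": 0,"wz": 0}
    - {"jaw": -1,"x": 0,"y": 0,"z": 0,"wx": 0,"wy": 0,"wz": 0}
    - {"jaw": -1,"x": 0,"y": 0,"z": 0,"wx": 0,"wy": 0,"wz": 0}
    - {"jaw": -1,"x": 0,"y": 0,"z": 0,"wx": 0,"wy": 0,"wz": 0}

```text
time_s: 32.92
tcp_pos: [534.0, -305.3, -5.8]
orientation: [[0.819, 0.574, 0.001], [0.574, -0.819, -0.001], [0.001, 0.001, -1.0]]
force: [-0.2, 1.1, 4.7]
gripper_width: 0.525
finger_force: 30.0
```

```bash
python3 -c "
from h import *
plan((533,-305,80,35),(*slot(3,-42),80,35))"
```

```text
now [ 534.  -305.3   -5.8] yaw 35.0 tilt 0.07 t 32.925 w 48.9 F [-0.2  1.1  4.7]
  shift 2 rows x -0.005 y -0.007 z -0.715
  shift 5 rows x 0.585 y -0.672 z -0.000
```

>>> move_arm:
  plan:
    - {"jaw": -1,"x": 0,"y": 0,"z": -0.3,"wx": 0,"wy": 0,"wz": 0}
    - {"jaw": -1,"x": 0,"y": 0,"z": -0.6,"wx": 0,"wy": 0,"wz": 0}
    - {"jaw": -1,"x": 0,"y": 0,"z": -0.55,"wx": 0,"wy": 0,"wz": 0}
    - {"jaw": -1,"x": 0.585,"y": -0.672,"z": 0,"wx": 0,"wy": 0,"wz": 0}
    - {"jaw": -1,"x": 0.585,"y": -0.672,"z": 0,"wx": 0,"wy": 0,"wz": 0}
    - {"jaw": -1,"x": 0.585,"y": -0.672,"z": 0,"wx": 0,"wy": 0,"wz": 0}
    - {"jaw": -1,"x": 0.585,"y": -0.672,"z": 0,"wx": 0,"wy": 0,"wz": 0}
    - {"jaw": -1,"x": 0.585,"y": -0.672,"z": 0,"wx": 0,"wy": 0,"wz": 0}
    - {"jaw": -1,"x": 0,"y": 0,"z": 0,"wx": 0,"wy": 0,"wz": 0}
    - {"jaw": -1,"x": 0,"y": 0,"z": 0.5,"wx": 0,"wy": 0,"wz": 0}
    - {"jaw": -1,"x": 0,"y": 0,"z": 0.4,"wx": 0,"wy": 0,"wz": 0}
    - {"jaw": -1,"x": 0,"y": 0,"z": 0,"wx": 0,"wy": 0,"wz": 0}
    - {"jaw": -1,"x": 0,"y": 0,"z": 0,"wx": 0,"wy": 0,"wz": 0}

```text
time_s: 34.55
tcp_pos: [562.3, -39.9, 27.6]
orientation: [[0.819, 0.573, 0.001], [0.573, -0.819, -0.0], [0.001, 0.001, -1.0]]
force: [-0.2, 0.2, -1.2]
gripper_width: 0.521
finger_force: 30.0
```

```bash
python3 -c "
from h import *
print(slot(3,-42));plan((*slot(3,-42),19,35))"
```

```text
(np.float64(561.2), np.float64(-39.3))
now [562.3 -39.9  27.6] yaw 35.0 tilt 0.08 t 34.55 w 48.4 F [-0.2  0.2 -1.2]
  shift 1 rows x -0.009 y -0.019 z 0.143
```

>>> move_arm:
  plan:
    - {"jaw": -1,"x": -0.009,"y": -0.019,"z": 0.1,"wx": 0,"wy": 0,"wz": 0}
    - {"jaw": -1,"x": 0,"y": 0,"z": 0.04,"wx": 0,"wy": 0,"wz": 0}
    - {"jaw": -1,"x": 0,"y": 0,"z": 0,"wx": 0,"wy": 0,"wz": 0}

```text
time_s: 34.92
tcp_pos: [560.6, -38.7, 18.2]
orientation: [[0.819, 0.574, 0.0], [0.574, -0.819, -0.0], [0.0, 0.0, -1.0]]
force: [-1.2, -0.5, 2.1]
gripper_width: 0.528
finger_force: 30.0
```

Contact. I release, lift and re-measure.

>>> move_arm:
  plan:
    - {"jaw": 0.4,"x": 0,"y": 0,"z": 0,"wx": 0,"wy": 0,"wz": 0}
    - {"jaw": 0.4,"x": 0,"y": 0,"z": 0,"wx": 0,"wy": 0,"wz": 0}
    - {"jaw": 0.4,"x": 0,"y": 0,"z": 0,"wx": 0,"wy": 0,"wz": 0}
    - {"jaw": 0.4,"x": 0,"y": 0,"z": -0.4,"wx": 0,"wy": 0,"wz": 0}
    - {"jaw": 0.55,"x": 0,"y": 0,"z": -0.7,"wx": 0,"wy": 0,"wz": 0}
    - {"jaw": 0.55,"x": 0,"y": 0,"z": 0,"wx": 0,"wy": 0,"wz": 0}

```text
time_s: 35.67
tcp_pos: [562.4, -38.9, 86.7]
orientation: [[0.819, 0.574, 0.005], [0.574, -0.819, -0.001], [0.004, 0.004, -1.0]]
force: [0.3, 0.2, -0.4]
gripper_width: 0.771
finger_force: 0.0
```

```bash
python3 -c "
from h import *
jars()
plan((467.3,-211,84,35),(467.3,-211,-7,35),(467.3,-211,80,35),(*slot(-74,42),80,35))"
```

```text
lid [ 447.  -288.3   44. ] [21.9 25.1]
lid [ 467.5 -209.2   44. ] [21.9 24.2]
lid [ 640.5 -332.9   44. ] [16.3 28.9]
now [561.2 -38.8  84.9] yaw 35.0 tilt 0.13 t 35.725 w 71.9 F [-0.5  0.5 -0. ]
  shift 4 rows x -0.732 y 0.363 z 0.004
  shift 2 rows x 0.000 y 0.000 z 0.758
  shift 2 rows x 0.000 y 0.000 z -0.725
  shift 5 rows x 0.552 y -0.668 z -0.000
```

>>> move_arm:
  plan:
    - {"jaw": 0.55,"x": -0.732,"y": 0.363,"z": 0,"wx": 0,"wy": 0,"wz": 0}
    - {"jaw": 0.55,"x": -0.732,"y": 0.363,"z": 0,"wx": 0,"wy": 0,"wz": 0}
    - {"jaw": 0.55,"x": -0.732,"y": 0.363,"z": 0,"wx": 0,"wy": 0,"wz": 0}
    - {"jaw": 0.55,"x": -0.732,"y": 0.363,"z": 0,"wx": 0,"wy": 0,"wz": 0}
    - {"jaw": 0.55,"x": 0,"y": 0,"z": 0,"wx": 0,"wy": 0,"wz": 0}
    - {"jaw": 0.55,"x": 0,"y": 0,"z": 0.6,"wx": 0,"wy": 0,"wz": 0}
    - {"jaw": 0.55,"x": 0,"y": 0,"z": 0.5,"wx": 0,"wy": 0,"wz": 0}
    - {"jaw": 0.55,"x": 0,"y": 0,"z": 0.42,"wx": 0,"wy": 0,"wz": 0}
    - {"jaw": 0.55,"x": 0,"y": 0,"z": 0,"wx": 0,"wy": 0,"wz": 0}
    - {"jaw": -1,"x": 0,"y": 0,"z": 0,"wx": 0,"wy": 0,"wz": 0}
    - {"jaw": -1,"x": 0,"y": 0,"z": 0,"wx": 0,"wy": 0,"wz": 0}
    - {"jaw": -1,"x": 0,"y": 0,"z": 0,"wx": 0,"wy": 0,"wz": 0}
    - {"jaw": -1,"x": 0,"y": 0,"z": 0,"wx": 0,"wy": 0,"wz": 0}

```text
time_s: 37.35
tcp_pos: [467.2, -211.0, -6.5]
orientation: [[0.819, 0.574, 0.001], [0.574, -0.819, -0.001], [0.001, 0.001, -1.0]]
force: [-0.6, 1.6, 7.7]
gripper_width: 0.526
finger_force: 30.0
```

```bash
python3 -c "
from h import *
plan((467.3,-211,80,35),(*slot(-74,42),80,35))"
```

```text
now [ 467.2 -211.    -6.5] yaw 35.0 tilt 0.08 t 37.35 w 48.9 F [-0.6  1.6  7.7]
  shift 2 rows x 0.001 y 0.000 z -0.721
  shift 5 rows x 0.552 y -0.668 z -0.000
```

>>> move_arm:
  plan:
    - {"jaw": -1,"x": 0,"y": 0,"z": -0.3,"wx": 0,"wy": 0,"wz": 0}
    - {"jaw": -1,"x": 0,"y": 0,"z": -0.6,"wx": 0,"wy": 0,"wz": 0}
    - {"jaw": -1,"x": 0,"y": 0,"z": -0.55,"wx": 0,"wy": 0,"wz": 0}
    - {"jaw": -1,"x": 0.552,"y": -0.668,"z": 0,"wx": 0,"wy": 0,"wz": 0}
    - {"jaw": -1,"x": 0.552,"y": -0.668,"z": 0,"wx": 0,"wy": 0,"wz": 0}
    - {"jaw": -1,"x": 0.552,"y": -0.668,"z": 0,"wx": 0,"wy": 0,"wz": 0}
    - {"jaw": -1,"x": 0.552,"y": -0.668,"z": 0,"wx": 0,"wy": 0,"wz": 0}
    - {"jaw": -1,"x": 0.552,"y": -0.668,"z": 0,"wx": 0,"wy": 0,"wz": 0}
    - {"jaw": -1,"x": 0,"y": 0,"z": 0,"wx": 0,"wy": 0,"wz": 0}
    - {"jaw": -1,"x": 0,"y": 0,"z": 0.5,"wx": 0,"wy": 0,"wz": 0}
    - {"jaw": -1,"x": 0,"y": 0,"z": 0.4,"wx": 0,"wy": 0,"wz": 0}
    - {"jaw": -1,"x": 0,"y": 0,"z": 0,"wx": 0,"wy": 0,"wz": 0}
    - {"jaw": -1,"x": 0,"y": 0,"z": 0,"wx": 0,"wy": 0,"wz": 0}

```text
time_s: 38.98
tcp_pos: [487.8, 47.8, 26.5]
orientation: [[0.819, 0.573, 0.001], [0.573, -0.819, -0.0], [0.001, 0.0, -1.0]]
force: [-0.2, -0.1, -1.6]
gripper_width: 0.522
finger_force: 30.0
```

```bash
python3 -c "
from h import *
print(slot(-74,42));plan((*slot(-74,42),18.5,35))"
```

```text
(np.float64(488.1), np.float64(48.2))
now [487.8  47.8  26.5] yaw 35.0 tilt 0.05 t 38.975 w 48.6 F [-0.2 -0.1 -1.6]
  shift 1 rows x 0.008 y -0.003 z 0.133
```

>>> move_arm:
  plan:
    - {"jaw": -1,"x": 0,"y": 0,"z": 0.1,"wx": 0,"wy": 0,"wz": 0}
    - {"jaw": -1,"x": 0,"y": 0,"z": 0.04,"wx": 0,"wy": 0,"wz": 0}
    - {"jaw": -1,"x": 0,"y": 0,"z": 0,"wx": 0,"wy": 0,"wz": 0}

```text
time_s: 39.35
tcp_pos: [487.4, 48.3, 17.5]
orientation: [[0.819, 0.574, 0.0], [0.574, -0.819, -0.0], [0.0, 0.0, -1.0]]
force: [-0.3, -1.4, 0.5]
gripper_width: 0.527
finger_force: 30.0
```

>>> move_arm:
  plan:
    - {"jaw": 0.4,"x": 0,"y": 0,"z": 0.01,"wx": 0,"wy": 0,"wz": 0}
    - {"jaw": 0.4,"x": 0,"y": 0,"z": 0,"wx": 0,"wy": 0,"wz": 0}
    - {"jaw": 0.4,"x": 0,"y": 0,"z": 0,"wx": 0,"wy": 0,"wz": 0}
    - {"jaw": 0.4,"x": 0,"y": 0,"z": -0.4,"wx": 0,"wy": 0,"wz": 0}
    - {"jaw": 0.55,"x": 0,"y": 0,"z": -0.7,"wx": 0,"wy": 0,"wz": 0}
    - {"jaw": 0.55,"x": 0,"y": 0,"z": 0,"wx": 0,"wy": 0,"wz": 0}

```text
time_s: 40.1
tcp_pos: [489.0, 48.3, 85.1]
orientation: [[0.819, 0.574, 0.005], [0.574, -0.819, 0.0], [0.004, 0.003, -1.0]]
force: [-0.4, 0.3, -0.4]
gripper_width: 0.775
finger_force: 0.0
```

```bash
python3 -c "
from h import *
jars()
plan((446.7,-291,84,35),(446.7,-291,-7,35),(446.7,-291,80,35),(*slot(-74,-42),80,35))"
```

```text
lid [ 446.7 -291.7   44. ] [20.8 21. ]
now [488.   48.3  83.6] yaw 35.0 tilt 0.13 t 40.15 w 71.9 F [ 0.  -0.7 -0. ]
  shift 6 rows x -0.635 y 0.706 z -0.001
  shift 2 rows x 0.000 y 0.000 z 0.758
  shift 2 rows x 0.000 y 0.000 z -0.725
  shift 5 rows x 0.591 y -0.625 z -0.000
```

>>> move_arm:
  plan:
    - {"jaw": 0.55,"x": -0.635,"y": 0.706,"z": 0,"wx": 0,"wy": 0,"wz": 0}
    - {"jaw": 0.55,"x": -0.635,"y": 0.706,"z": 0,"wx": 0,"wy": 0,"wz": 0}
    - {"jaw": 0.55,"x": -0.635,"y": 0.706,"z": 0,"wx": 0,"wy": 0,"wz": 0}
    - {"jaw": 0.55,"x": -0.635,"y": 0.706,"z": 0,"wx": 0,"wy": 0,"wz": 0}
    - {"jaw": 0.55,"x": -0.635,"y": 0.706,"z": 0,"wx": 0,"wy": 0,"wz": 0}
    - {"jaw": 0.55,"x": -0.635,"y": 0.706,"z": 0,"wx": 0,"wy": 0,"wz": 0}
    - {"jaw": 0.55,"x": 0,"y": 0,"z": 0,"wx": 0,"wy": 0,"wz": 0}
    - {"jaw": 0.55,"x": 0,"y": 0,"z": 0.6,"wx": 0,"wy": 0,"wz": 0}
    - {"jaw": 0.55,"x": 0,"y": 0,"z": 0.5,"wx": 0,"wy": 0,"wz": 0}
    - {"jaw": 0.55,"x": 0,"y": 0,"z": 0.41,"wx": 0,"wy": 0,"wz": 0}
    - {"jaw": 0.55,"x": 0,"y": 0,"z": 0,"wx": 0,"wy": 0,"wz": 0}
    - {"jaw": -1,"x": 0,"y": 0,"z": 0,"wx": 0,"wy": 0,"wz": 0}
    - {"jaw": -1,"x": 0,"y": 0,"z": 0,"wx": 0,"wy": 0,"wz": 0}
    - {"jaw": -1,"x": 0,"y": 0,"z": 0,"wx": 0,"wy": 0,"wz": 0}
    - {"jaw": -1,"x": 0,"y": 0,"z": 0,"wx": 0,"wy": 0,"wz": 0}

```text
time_s: 42.02
tcp_pos: [446.3, -291.2, -7.1]
orientation: [[0.819, 0.574, 0.001], [0.574, -0.819, -0.001], [0.0, 0.001, -1.0]]
force: [-0.4, 2.1, 6.6]
gripper_width: 0.528
finger_force: 30.0
```

```bash
python3 -c "
from h import *
plan((446.7,-291,80,35),(*slot(-74,-42),80,35)); bottle()
jars((245,145,345,275),68)"
```

```text
now [ 446.3 -291.2   -7.1] yaw 35.0 tilt 0.07 t 42.025 w 49.1 F [-0.4  2.1  6.6]
  shift 2 rows x 0.004 y 0.000 z -0.726
  shift 5 rows x 0.591 y -0.625 z -0.000
scene [[204, 332], [205, 334], [207, 340], [209, 346], [210, 349]] [159, 159, 97, 194, 165]
top [[449, 165], [447, 166], [443, 168], [438, 170], [436, 171]] [127, 130, 111, 217, 163]
lid [555.7   1.8  68. ] [101.  147.7]
```

```bash
cat >> h.py <<'E'
def panel():
    T=cam('top');g=cv2.cvtColor(T['image'],cv2.COLOR_RGB2GRAY)
    pl=np.median(g[155:265,258:332]); print('plate',pl)
    sub=cv2.GaussianBlur(g,(3,3),0).astype(int)-pl
    for v in range(150,272,4): print(v,''.join('#' if sub[v,u]<-25 else '+' if sub[v,u]<-5 else '.' for u in range(248,342,2)))
    print('expected lid px',proj(T,[[*slot(x,y),68] for x in(80,3,-74) for y in(42,-42)]).round().tolist())
E
python3 -c "
from h import *
panel()"
```

```text
plate 238.0
150 ##+#++++....+++++++++####+++++++++++++++++++.##
154 ##.#........................................+##
158 ##.#........................................+##
162 ##.#..........++++............++++++.......++##
166 ##.#.....+...+++++++..........++++++++......+##
170 ##.#..........++++.+.......+..+++++++++.....+##
174 ##.+.............++#+.........+++++++++....++##
178 ##.+......+......##+........++.++++++#.......##
182 ##.........+######...........+######+........##
186 ##++.......................................+.##
190 ##+........................................+.##
194 ##++.........+.............................+.##
198 ##++.........++++.............+++++.+......+.##
202 ##++............++#.........+..+++++++.....+.##
206 ##++...........++.++............++++++.....+.##
210 ##+............+++#+.......+...++++++++....+.##
214 #++......++....++#..........++..++++++.....+.##
218 #++.........++++..............+#+#++.......+.##
222 #.#........................................++##
226 #.+........................................++##
230 #.#........+.++............................++##
234 #.#.............++..........................###
238 #.#............+.+#.........................###
242 #.+............+..#........................+###
246 #.+...........++.+#.......................++###
250 #.+.......++.++++.........................++###
254 #+.........................................+###
258 #++.......................................++###
262 #++........................................+###
266 #++........+++++++++......................++###
270 ###########################+..++++++++++++++###
expected lid px [[274.0, 171.0], [313.0, 171.0], [274.0, 206.0], [312.0, 206.0], [273.0, 241.0], [311.0, 242.0]]
```

Five jars show at their expected slots, and the last slot is free.

>>> move_arm:
  plan:
    - {"jaw": -1,"x": 0,"y": 0,"z": -0.3,"wx": 0,"wy": 0,"wz": 0}
    - {"jaw": -1,"x": 0,"y": 0,"z": -0.6,"wx": 0,"wy": 0,"wz": 0}
    - {"jaw": -1,"x": 0,"y": 0,"z": -0.55,"wx": 0,"wy": 0,"wz": 0}
    - {"jaw": -1,"x": 0.591,"y": -0.625,"z": 0,"wx": 0,"wy": 0,"wz": 0}
    - {"jaw": -1,"x": 0.591,"y": -0.625,"z": 0,"wx": 0,"wy": 0,"wz": 0}
    - {"jaw": -1,"x": 0.591,"y": -0.625,"z": 0,"wx": 0,"wy": 0,"wz": 0}
    - {"jaw": -1,"x": 0.591,"y": -0.625,"z": 0,"wx": 0,"wy": 0,"wz": 0}
    - {"jaw": -1,"x": 0.591,"y": -0.625,"z": 0,"wx": 0,"wy": 0,"wz": 0}
    - {"jaw": -1,"x": 0,"y": 0,"z": 0,"wx": 0,"wy": 0,"wz": 0}
    - {"jaw": -1,"x": 0,"y": 0,"z": 0.5,"wx": 0,"wy": 0,"wz": 0}
    - {"jaw": -1,"x": 0,"y": 0,"z": 0.4,"wx": 0,"wy": 0,"wz": 0}
    - {"jaw": -1,"x": 0,"y": 0,"z": 0,"wx": 0,"wy": 0,"wz": 0}
    - {"jaw": -1,"x": 0,"y": 0,"z": 0,"wx": 0,"wy": 0,"wz": 0}

```text
time_s: 43.85
tcp_pos: [484.1, -36.3, 26.2]
orientation: [[0.819, 0.573, 0.001], [0.573, -0.819, -0.0], [0.001, 0.001, -1.0]]
force: [-0.2, -0.1, -1.2]
gripper_width: 0.526
finger_force: 30.0
```

```bash
python3 -c "
from h import *
print(slot(-74,-42));plan((*slot(-74,-42),18,35))"
```

```text
(np.float64(484.3), np.float64(-35.8))
now [484.1 -36.3  26.2] yaw 35.0 tilt 0.07 t 43.85 w 49.0 F [-0.2 -0.1 -1.2]
  shift 1 rows x 0.008 y -0.005 z 0.137
```

Nominal contact is at 17. I lower 9 mm, then release.

>>> move_arm:
  plan:
    - {"jaw": -1,"x": 0,"y": 0,"z": 0.1,"wx": 0,"wy": 0,"wz": 0}
    - {"jaw": -1,"x": 0,"y": 0,"z": 0.05,"wx": 0,"wy": 0,"wz": 0}
    - {"jaw": -1,"x": 0,"y": 0,"z": 0,"wx": 0,"wy": 0,"wz": 0}
    - {"jaw": 0.4,"x": 0,"y": 0,"z": 0,"wx": 0,"wy": 0,"wz": 0}
    - {"jaw": 0.4,"x": 0,"y": 0,"z": 0,"wx": 0,"wy": 0,"wz": 0}
    - {"jaw": 0.4,"x": 0,"y": 0,"z": 0,"wx": 0,"wy": 0,"wz": 0}
    - {"jaw": 0.4,"x": 0,"y": 0,"z": -0.4,"wx": 0,"wy": 0,"wz": 0}
    - {"jaw": 0.4,"x": 0,"y": 0,"z": -0.8,"wx": 0,"wy": 0,"wz": 0}
    - {"jaw": -1,"x": 0,"y": 0,"z": -0.8,"wx": 0,"wy": 0,"wz": 0}
    - {"jaw": -1,"x": 0,"y": 0,"z": 0,"wx": 0,"wy": 0,"wz": 0}

```text
time_s: 45.1
tcp_pos: [485.4, -36.0, 139.2]
orientation: [[0.819, 0.574, 0.006], [0.574, -0.819, -0.001], [0.004, 0.004, -1.0]]
force: [-0.2, -0.1, -1.3]
gripper_width: 0.529
finger_force: 0.0
```

```bash
python3 -c "
from h import *
a2=np.radians(10.5);R=np.array([[np.cos(a2),-np.sin(a2)],[np.sin(a2),np.cos(a2)]]);f=lambda x,y:tuple((np.array([526.4,251.5])+R@[x,y]).round(1))
plan((*f(-45,-55),140,10.5),(*f(-45,-55),44,10.5),(*f(-45,-6),44,10.5))"
```

```text
now [485.4 -36.  139.2] yaw 35.0 tilt 0.35 t 45.1 w 49.2 F [-0.2 -0.1 -1.3]
  turn 4 rows wz 0.891
  shift 4 rows x 0.199 y -0.918 z -0.003
  shift 2 rows x 0.000 y 0.000 z 0.800
  shift 1 rows x -0.001 y -0.817 z -0.000
```

>>> move_arm:
  plan:
    - {"jaw": -1,"x": 0,"y": 0,"z": 0,"wx": 0,"wy": 0,"wz": 0.891}
    - {"jaw": -1,"x": 0,"y": 0,"z": 0,"wx": 0,"wy": 0,"wz": 0.891}
    - {"jaw": -1,"x": 0,"y": 0,"z": 0,"wx": 0,"wy": 0,"wz": 0.891}
    - {"jaw": -1,"x": 0,"y": 0,"z": 0,"wx": 0,"wy": 0,"wz": 0.891}
    - {"jaw": -1,"x": 0.2,"y": -0.918,"z": 0,"wx": 0,"wy": 0,"wz": 0}
    - {"jaw": -1,"x": 0.2,"y": -0.918,"z": 0,"wx": 0,"wy": 0,"wz": 0}
    - {"jaw": -1,"x": 0.2,"y": -0.918,"z": 0,"wx": 0,"wy": 0,"wz": 0}
    - {"jaw": -1,"x": 0.2,"y": -0.918,"z": 0,"wx": 0,"wy": 0,"wz": 0}
    - {"jaw": -1,"x": 0,"y": 0,"z": 0,"wx": 0,"wy": 0,"wz": 0}

```text
time_s: 46.22
tcp_pos: [489.8, 192.5, 134.9]
orientation: [[0.983, 0.186, -0.001], [0.186, -0.983, -0.0], [-0.001, -0.0, -1.0]]
force: [-0.1, 0.2, -0.4]
gripper_width: 0.004
finger_force: 0.0
```

```bash
python3 -c "
from h import *
a2=np.radians(10.5);R=np.array([[np.cos(a2),-np.sin(a2)],[np.sin(a2),np.cos(a2)]]);f=lambda x,y:tuple((np.array([526.4,251.5])+R@[x,y]).round(1))
plan((*f(-45,-55),140,10.5),(*f(-45,-55),44,10.5),(*f(-45,-6),44,10.5))
panel();jars();bottle()
# scene lids on the panel: expected pixel vs local mean, and fader/toggle in wrist
W=cam('wrist');g=cv2.cvtColor(W['image'],cv2.COLOR_RGB2GRAY);save(W,'w13.png')
print('fader px',proj(W,[*f(40,5),74]).round(0),'tip off',proj(W,[*f(-45,-18.3),88]).round(0),'on',proj(W,[*f(-45,18.3),88]).round(0),'ring',proj(W,[*f(-45,0),46]).round(0))
for nm,P in(('off',(-18.3)),('on',18.3)):
  q=proj(W,[*f(-45,P),88])[0].astype(int);print(nm,g[max(q[1]-8,0):q[1]+9:4,q[0]-8:q[0]+9:4])
"
```

```text
now [489.8 192.5 134.9] yaw 10.7 tilt 0.08 t 46.225 w 0.4 F [-0.1  0.2 -0.4]
  turn 1 rows wz 0.034
  shift 1 rows x 0.030 y 0.061 z -0.086
  shift 2 rows x 0.000 y 0.000 z 0.800
  shift 1 rows x -0.001 y -0.817 z -0.000
plate 239.0
150 ##+#+++++..++++++++++####++++++++++++++++++++##
154 ##.#........................................+##
158 ##.#........................................+##
162 ##.#........++++++............+++++++......++##
166 ##.#.....+.+++++++++.........+++++++++......+##
170 ##.#........++++++++.......+.++++++++++.....+##
174 ##.+..........+++++#+.......+++++++++++....++##
178 ##.+......+......##+........++.++++++#.......##
182 ##.........+######...........+######+........##
186 ##++.......................................+.##
190 ##++.......................................+.##
194 ##++.........+.............................+.##
198 ##++.........++++.............+++++++......+.##
202 ##++....+....+++++#.........++++++++++.....+.##
206 ##++.........++++.++........+..+++++++.....+.##
210 ##+.........+.++++#+.......+.++++++++++....+.##
214 #++......++....++#..........++.
[... 661 characters left out ...]
+++++.....................++###
270 ###########################+..++++++++++++++###
expected lid px [[274.0, 171.0], [313.0, 171.0], [274.0, 206.0], [312.0, 206.0], [273.0, 241.0], [311.0, 242.0]]
scene [[204, 332], [205, 334], [207, 340], [209, 346], [210, 349]] [182, 181, 113, 223, 186]
top [[449, 165], [447, 166], [443, 168], [438, 170], [436, 171]] [129, 129, 105, 218, 166]
fader px [[187.  88.]] tip off [[223. 214.]] on [[171. 214.]] ring [[208. 199.]]
off [[143 132 112 119 123]
 [167 175 151 104 123]
 [180 199 159 114 123]
 [153 172 148 109 125]
 [126 124 119 125 123]]
on [[125 128 129 129 129]
 [126 126 128 127 127]
 [129 127 129 128 128]
 [124 124 126 124 128]
 [128 126 128 128 126]]
```

All six jars stand upright in their slots, the mat holds only the bottle, and the toggle is off. Now I flip it back on.

>>> move_arm:
  plan:
    - {"jaw": -1,"x": 0.03,"y": 0.05,"z": 0.5,"wx": 0,"wy": 0,"wz": 0}
    - {"jaw": -1,"x": 0,"y": 0,"z": 0.5,"wx": 0,"wy": 0,"wz": 0}
    - {"jaw": -1,"x": 0,"y": 0,"z": 0.5,"wx": 0,"wy": 0,"wz": 0}
    - {"jaw": -1,"x": 0,"y": -0.2,"z": 0,"wx": 0,"wy": 0,"wz": 0}
    - {"jaw": -1,"x": 0,"y": -0.2,"z": 0,"wx": 0,"wy": 0,"wz": 0}
    - {"jaw": -1,"x": 0,"y": -0.2,"z": 0,"wx": 0,"wy": 0,"wz": 0}
    - {"jaw": -1,"x": 0,"y": -0.2,"z": 0,"wx": 0,"wy": 0,"wz": 0}
    - {"jaw": -1,"x": 0,"y": 0,"z": 0,"wx": 0,"wy": 0,"wz": 0}

```text
time_s: 47.48
tcp_pos: [484.0, 235.3, 46.5]
orientation: [[0.983, 0.184, 0.001], [0.184, -0.983, 0.0], [0.001, -0.0, -1.0]]
force: [-0.2, 0.2, -0.2]
gripper_width: 0.007
finger_force: 0.0
```

>>> move_arm:
  plan:
    - {"jaw": -1,"x": 0,"y": 0.2,"z": 0,"wx": 0,"wy": 0,"wz": 0}
    - {"jaw": -1,"x": 0,"y": 0,"z": -0.6,"wx": 0,"wy": 0,"wz": 0}
    - {"jaw": -1,"x": 0,"y": 0,"z": -0.8,"wx": 0,"wy": 0,"wz": 0}
    - {"jaw": -1,"x": -0.3,"y": 0,"z": -0.5,"wx": 0,"wy": 0,"wz": 0}
    - {"jaw": -1,"x": 0,"y": 0,"z": 0,"wx": 0,"wy": 0,"wz": 0}
    - {"jaw": -1,"x": 0,"y": 0,"z": 0,"wx": 0,"wy": 0,"wz": 0}

```text
time_s: 48.22
tcp_pos: [468.6, 218.5, 159.2]
orientation: [[0.983, 0.182, -0.001], [0.182, -0.983, -0.0], [-0.001, 0.0, -1.0]]
force: [-1.2, -0.1, 0.4]
gripper_width: 0.007
finger_force: 0.0
```

```bash
python3 -c "
from h import *
a2=np.radians(10.5);R=np.array([[np.cos(a2),-np.sin(a2)],[np.sin(a2),np.cos(a2)]]);f=lambda x,y:tuple((np.array([526.4,251.5])+R@[x,y]).round(1))
plan();jars();bottle()
W=cam('wrist');g=cv2.cvtColor(W['image'],cv2.COLOR_RGB2GRAY);save(W,'w14.png')
for P in(-18.3,18.3):
  q=proj(W,[*f(-45,P),88])[0].astype(int);print(P,q,g[max(q[1]-8,0):q[1]+9:4,q[0]-8:q[0]+9:4].tolist())
# fader vs clip: dark grip and white clip extents along y at their heights
q=proj(W,[*f(40,5),74])[0].astype(int);row=g[q[1]-6,q[0]-60:q[0]+60];d=np.nonzero(row<60)[0]
w=proj(W,[*f(66,5),50])[0].astype(int);rw=g[w[1],w[0]-30:w[0]+30];e=np.nonzero(rw>190)[0]
print(q,w,row[40:80:2],rw[::2])
"
```

```text
now [468.6 218.5 159.2] yaw 10.5 tilt 0.06 t 48.225 w 0.6 F [-1.2 -0.1  0.4]
scene [[204, 332], [205, 334], [207, 340], [209, 346], [210, 349]] [180, 179, 111, 223, 188]
top [[449, 165], [447, 166], [443, 168], [438, 170], [436, 171]] [130, 131, 103, 220, 165]
-18.3 [271 184] [[136, 125, 125, 126, 129], [126, 127, 125, 127, 128], [126, 125, 125, 125, 128], [127, 125, 126, 124, 126], [128, 126, 126, 127, 126]]
18.3 [222 184] [[129, 132, 112, 103, 102], [149, 172, 151, 107, 94], [173, 200, 161, 114, 92], [146, 169, 146, 103, 98], [127, 128, 123, 128, 126]]
[239  65] [241  33] [144 143 144 141 120  47  70  66 124 210  79  43  33  20  22  96 138 139
 139 137] [147 147 147 146 147 146 147 148 146 149 152 231 241 242 241 229 237 236
 177 142 141 143 144 143 139 141 140 139 140 139]
```

The toggle is on, and the fader and clip agree to about 1 mm. Handing in.

```bash
python3 -c "
from station import *
print(job_done())"
```

```text
the job is handed in; nothing more can be done
None
```

The job is handed in, with no verdict returned: my last measurements show the toggle back on, all six jars upright on the plate, the bottle on the mat and the fader within about 1 mm of the clip.

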